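# Load the second tier of the fusing kiln

## Robot

A 6-joint arm with a two-finger parallel gripper is mounted at the origin on the work surface; the furniture and walls round the work are solid. World frame = base frame: x ahead of the robot, y to its left, z up, the work surface at z = 0. Lengths are in mm, angles in rad, forces in N, time in s.
With the tool pointing down it reaches from about 400 to 925 mm from the base axis. Payload 12.5 kg.
Tool frame: the origin (TCP) lies at the very end of the fingers, on their centre line; the grasp point (between the pads) lies env.hold_point_z behind it (env.hold_point_z is the distance from the TCP to the grasp point, in mm); y points along the fingers, z is the direction in which the jaws open and shut, and the axes are right-handed (so a half turn about y gives the same grasp; the last joint's range is limited). The gripper opens to 95 mm and grips with 3 to 60 N. Pads are 20 mm wide; open, the fingers measure 119 mm over their backs; the gripper's body (75 mm by 180 mm) begins 59 mm behind the grasp point.
Start: joints at [-1.422, 0.491, 1.559, -0, 1.092, -0.106], TCP at [157.555, -604.836, 186.861] pointing down, gripper open.
Joint ranges: [-3.1, 3.1], [-0.84, 2.19], [0.05, 2.79], [-1.13, 4.28], [0.06, 2.93], [-2.69, 2.69]. Speed limits (rad/s): [2.22, 2.22, 2.79, 3.14, 3.14, 3.14].

## Interface

Orientations are given as [roll, pitch, yaw] about the fixed x, y, z axes, in that order (R = Rz(yaw) Ry(pitch) Rx(roll)).
In Python, from cell import env gives the robot as it stands.
- The arm moves only by the shell command python3 -m inch 'ROWS'. ROWS is JSON, one flat list of numbers, 7 for each row, row after row: the shift along the tool's x, y, z in m, then the turn, a rotation vector about the tool's x, y, z in degrees, then the closure, from -1 (fully open) to 1 (shut). In form: [tx, ty, tz, ax, ay, az, hand, tx, ty, tz, ax, ay, az, hand, ...]. A call has 1 to 10 rows; each row shifts and turns the commanded pose from where the row before left it, along the tool's axes as they then stand; what a row does not reach is not made up. A row lasts 1/10 s, in which the tool goes at most 50 mm and 8.59 degrees, less where a joint would pass 70% of its speed; a pose out of reach is approached as far as the arm can. A call is refused whole if a number of a shift passes 0.05 or a number of a turn 8.59, either way. A call with a gripper value outside its range is refused whole. The fingers move at their own pace and stop on an object; the grip force is fixed at half the most. Time passes only in rows, so rows that do not move let the fingers close. It gives the time, the measured TCP pose, the force and the opening at its end, in the units of the state.
- env.state(): the state, without advancing time (a new reading comes with each control period).
- env.read_camera(name): name is "scene" or "top" or "wrist"; returns a dict with "pixels" (420x560x3 uint8, blue, green, red), "depth" (420x560 float32, mm along the optical axis (not along the pixel's ray), 0 where there is no reading), "mtx" (3x3 intrinsics, pixels), "R" (3x3) and "t" (3): a world point X has camera coordinates R X + t. Camera axes: x right, y down, z forward; pixel columns grow to the right and rows downward; lengths in mm; the calibration is good to about 2 mm. A picture is of the moment at which its call begins.
- env.job_done(): hands the job in, once; it reports no verdict.
The state is a dict: "t": time; "joints": joint angles; "qvel": joint speeds; "tau": joint torques, N m; "eef_pos": TCP position; "tcp_rot": TCP orientation; "ft_force": force on the tool from outside, world axes, zero at the start; "moment": the same for the moment, N m; "opening": opening from 0.0 (shut) to 1.0 (fully open).
Only numpy, scipy, OpenCV 4.12 (cv2) and the standard library are available. Lean on these libraries where they do the work, as an engineer would, in place of code of your own. Each camera call takes 0.05 s, during which the arm holds its last target.

## Task

Lift the fusing kiln's stiff lid by its front handle until it stands open at about 80 degrees from shut, and leave it standing there. Then lay the spacer bar that matches the one already in the kiln on the lower kiln shelf, to the right of the glass tile, parallel to the first bar and about as far from the tile's middle on its side as that one is on the other; last, set the long upper shelf crosswise on the two bars, centred over the tile, so that it rests level and clear of the glass. Leave the tile where it lies, keep the lid at its angle and do not disturb the jars, the timer or the graphite block.

Things in the scene. Friction and masses are not known exactly. Their poses are not given: they have to be found in the camera images.
- hearth (a point): Centre of the top face (60 mm above the table) of the lower kiln shelf: a fixed buff slab 150 mm front to back (x), 240 mm wide (y), in a fixed clamshell fusing kiln that may stand turned a little. x to the kiln's back, y to its left seen from the robot, z up. Grey base 220 mm deep, 320 mm wide, 44 mm high; nothing stands round the shelf but the lid and hinge behind. The shut lid hides the shelf.
- lid (a joint): Angle of the kiln lid, a hollow steel hood hinged along the kiln's back: 0 shut, grows as its front rises, 1.57 straight up, 1.85 back stop. Stiff: it stays where left, within 0.02 rad; about 10 N at the handle lifts it. 190 mm deep, 300 mm wide; shut it spans 54 to 123 mm above the table and from 95 mm in front of the hearth centre to 95 mm behind.
- lid_hinge (a point): Middle of the lid's hinge axis: 120 mm behind the hearth centre, 56 mm above the table. Fixed to the kiln; its y axis is the hinge axis, x points to the kiln's back, z up.
- lid_handle (a point): Middle of the lid's handle, a level black bar 14 mm thick, 100 mm long along y, its centre line 35 mm in front of the lid's front face. Lid shut: 250 mm in front of the hinge axis, 16 mm above it, 72 mm above the table; below and in front is free (the base front is 20 mm farther back), so fingertips can reach under it. Turns with the lid; lid shut, axes as the hearth's.
- spacer_in_mid (a point): Centre of the spacer bar already lying on the left part of the lower kiln shelf, front to back: a plain buff ceramic bar, 120 mm long (its x), 20x20 mm in section.
- spacer_out_mid (a point): Centre of the matching spacer bar, lying on the table to the right of the kiln: the same plain buff ceramic bar, 120 mm long (its x), 20x20 mm in section, 100 g.
- thick_bar_mid (a point): Centre of another buff ceramic bar on the table, also 120 mm long (its x) but thicker, 32x32 mm in section: the wrong one. It and the matching bar may have changed places.
- upper_shelf_mid (a point): Centre of the upper kiln shelf, a buff ceramic slab lying flat on the table to the right: 200 mm long (its x), 60 mm wide (its y, grasp across it), 12 mm thick, about 320 g.
- tile_mid (a point): Centre of the glass tile on the middle of the lower kiln shelf: greenish with three amber strips, 80 mm (front to back) x 76 mm (side to side) x 9 mm. It is the ware and stays where it lies.
- jar_a: Bystander: a round screw-lid jar of turquoise frit, 50 mm across, 49 mm high; origin at the centre of its underside.
- jar_b: Bystander: a round screw-lid jar of brown frit, 50 mm across, 49 mm high; origin at the centre of its underside.
- timer: Bystander: a white kitchen timer, 42x64x66 mm, standing; origin at the centre of its underside.
- graphite: Bystander: a black graphite block, 52x60x24 mm, on the steel mat; origin at the centre of its underside.
Mind the look-alikes: they are no part of the job. What is shaped like the part that bears upper_shelf_mid but purple is not meant.

How it is judged:
By the outcome, as a careful person would: the job done as asked, in the order asked, and still so for the second after the job is handed in, with the robot touching nothing.
It also fails if it takes over 72 s, if anything falls off the work surface, if the arm or the gripper's body presses on something with over 40 N, if the wrist force passes 120 N, or if a joint passes its speed limit or range.

## Working session

There is one attempt and no reset: what is moved stays moved. The work goes in short steps, Python scripts to look and compute and a shell command to move; the robot and the scene stay as the last step left them, time stands still between calls to the robot, and variables do not carry over. Pictures are saved under pics/ and viewed, and the job is handed in when it is done.

```bash
ls; mkdir -p pics; python3 - <<'E'
from cell import env
import cv2,numpy as np
print(env.state(), env.hold_point_z)
for n in ["scene","top","wrist"]:
    c=env.read_camera(n); cv2.imwrite(f"pics/{n}0.png",c["pixels"]); np.savez(f"pics/{n}0.npz",**c)
    print(n,c["mtx"].tolist(),c["R"].round(4).tolist(),c["t"].round(1).tolist())
E
```

```text
pics
{'t': 0.0, 'joints': array([-1.42158959e+00,  4.91569878e-01,  1.55947759e+00,  2.33969338e-06,
        1.09171255e+00, -1.05615043e-01]), 'qvel': array([ 0.00064106,  0.00100074, -0.0007818 ,  0.00066013, -0.00090216,
        0.00067899]), 'tau': array([-1.27389278e-03, -6.12649012e+01, -2.58183253e+01,  6.92481827e-02,
        4.82446072e-02, -1.12780137e-04]), 'eef_pos': array([ 157.515221  , -604.52231151,  186.24567548]), 'tcp_rot': array([-1.57195696e+00,  1.25125110e-04, -2.88677203e+00]), 'ft_force': array([ 0.27238967,  0.32530328, -0.39707936]), 'moment': array([-0.01672329,  0.01442187, -0.00129475]), 'opening': 1.0002285130251292} 18.8
scene [[425.4568507852579, 0.0, 284.9662714464943], [0.0, 425.4568507852579, 207.30777930333562], [0.0, 0.0, 1.0]] [[0.9071, -0.4207, -0.0102], [-0.1935, -0.3955, -0.8979], [0.3737, 0.8165, -0.4401]] [-453.6, 73.5, 1358.3]
top [[501.86904044633064, 0.0, 282.30942198555965], [0.0, 501.86904044633064, 198.81132414709415], [0.0, 0.0, 1.0]] [[-0.0156, -0.9999, -0.0018], [-0.9842, 0.0156, -0.1765], [0.1765, -0.001, -0.9843]] [-188.0, 431.6, 1654.0]
wrist [[306.93887639032897, 0.0, 279.08426592183463], [0.0, 306.93887639032897, 212.28933150664457], [0.0, 0.0, 1.0]] [[0.2522, -0.9677, -0.0013], [-0.9317, -0.2431, 0.2697], [-0.2613, -0.0668, -0.9629]] [-624.9, -30.2, 391.3]
```

View pics/scene0.png

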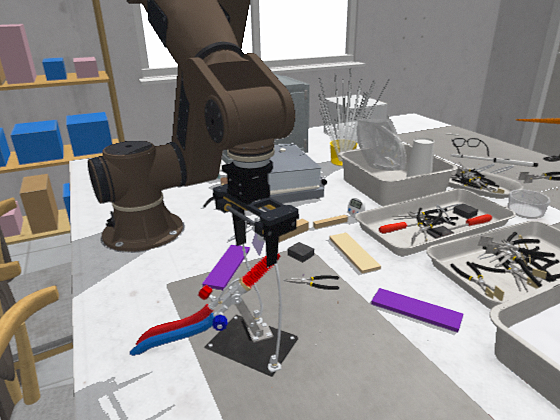

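View pics/top0.png

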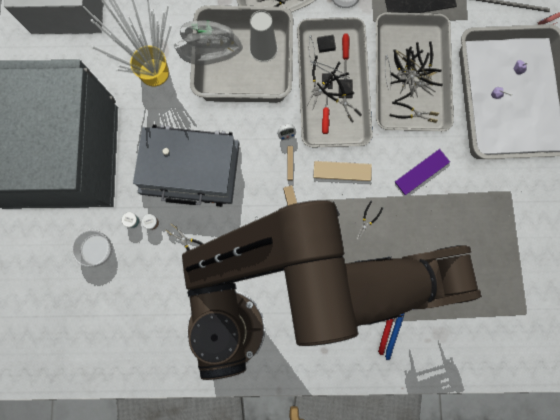

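View pics/wrist0.png

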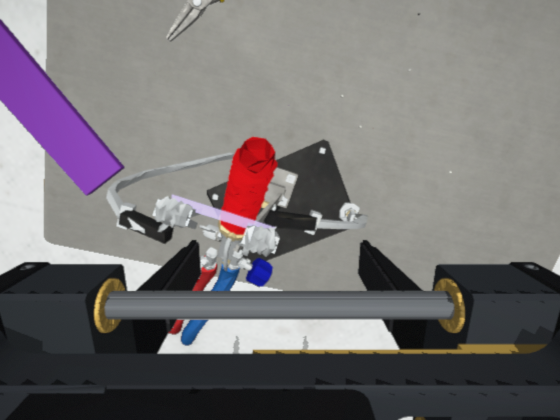

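The top view shows the kiln at about (187,165) with its handle at (182,202), and the jars at (130,220) and (150,220). The two bars are at (290,163) and (290,195), the buff shelf at (343,172) and a purple look-alike at (422,172). I'll zoom in and measure.

```bash
cat > h.py <<'E'
import numpy as np,cv2
def load(n): return dict(np.load(f"pics/{n}.npz"))
def P(c,u,v,d=None):
    d=c["depth"][int(round(v)),int(round(u))] if d is None else d
    K=c["mtx"]; p=np.array([(u-K[0,2])/K[0,0],(v-K[1,2])/K[1,1],1])*d
    return c["R"].T@(p-c["t"])
def ray(c,u,v,z):
    K=c["mtx"]; d=c["R"].T@np.array([(u-K[0,2])/K[0,0],(v-K[1,2])/K[1,1],1]); o=-c["R"].T@c["t"]
    return o+d*(z-o[2])/d[2]
def proj(c,X):
    q=c["mtx"]@(c["R"]@np.asarray(X,float)+c["t"]); return q[:2]/q[2]
def cloud(c):
    K=c["mtx"]; v,u=np.indices(c["depth"].shape); d=c["depth"]
    p=np.stack([(u-K[0,2])/K[0,0]*d,(v-K[1,2])/K[1,1]*d,d],-1)
    return (p-c["t"])@c["R"]
def snap(n,f):
    from cell import env
    c=env.read_camera(n); np.savez(f"pics/{f}.npz",**c); cv2.imwrite(f"pics/{f}.png",c["pixels"]); return c
E
python3 - <<'E'
from h import *
c=load("top0")
cr=c["pixels"][110:270,100:380]; cv2.imwrite("pics/topcrop.png",cv2.resize(cr,None,fx=2.8,fy=2.8,interpolation=cv2.INTER_CUBIC))
for n,u,v in [("barA",290,163),("barB",291,192),("shelf",343,172),("purple",422,172),("jar",130,220),("jar",150,220),("timer",287,130),("lid",187,165),("handle",182,203),("handle",200,204),("table",260,190)]:
    print(n,P(c,u,v).round(1))
E
```

```text
barA [ 556.6 -223.3   21.9]
barB [ 453.2 -224.7   29.5]
shelf [ 130.  -193.1 1703.9]
purple [ 521.2 -680.8    5.8]
jar [361.9 310.3  57.8]
jar [362.3 246.8  47.6]
timer [ 664.3 -214.5   55.7]
lid [527.7 110.9 130.6]
handle [411.7 134.   84. ]
handle [423.   90.   -6.8]
table [ 467.7 -118.1   -0. ]
```

View pics/topcrop.png

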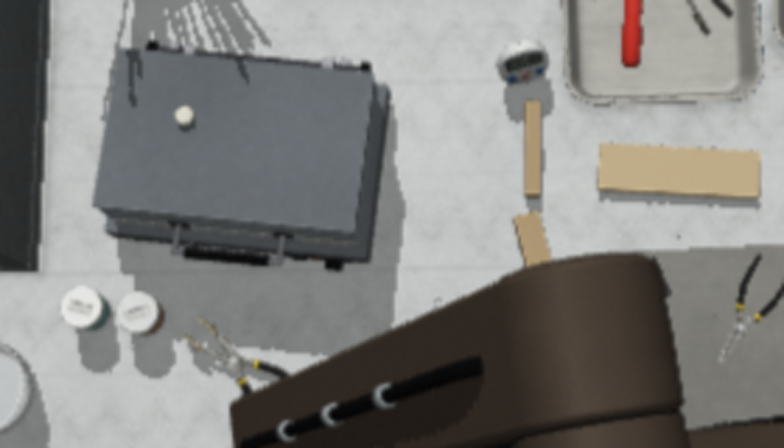

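```bash
python3 - <<'E'
from h import *
c=load("top0"); C=cloud(c); g=cv2.cvtColor(c["pixels"],cv2.COLOR_BGR2GRAY); hsv=cv2.cvtColor(c["pixels"],cv2.COLOR_BGR2HSV)
w=load("wrist0"); print("wrist cam pos",-w["R"].T@w["t"], "top cam", -c["R"].T@c["t"])
print("lid z med",np.median(C[140:180,150:220,2]), "z shelf",np.nanmedian(C[166:178,320:365,2]),"barA",np.median(C[152:172,289:293,2]),"barB",np.median(C[190:198,290:293,2]),"table",np.median(C[210:230,250:270,2]))
# handle: dark
m=((g<28)).astype(np.uint8); m[:195]=0;m[212:]=0;m[:,:155]=0;m[:,225:]=0
n,l,s,ce=cv2.connectedComponentsWithStats(m)
for i in range(1,n):
    if s[i,4]>8: print(s[i],ce[i])
# lid top: colour ~ mid grey
print("lid col",c["pixels"][165,187],"side",c["pixels"][190,187],c["pixels"][196,187], "handle",c["pixels"][198:208,182].tolist())
# buff
b=cv2.inRange(hsv,(10,50,90),(25,180,255)); n,l,s,ce=cv2.connectedComponentsWithStats(b)
for i in range(1,n):
    if s[i,4]>60:
        k=max(cv2.findContours((l==i).astype(np.uint8),0,2)[0],key=len); print(s[i],ce[i].round(1),cv2.minAreaRect(k))
cr=c["pixels"][120:215,120:250]; cv2.imwrite("pics/kiln.png",cv2.resize(cr,None,fx=6,fy=6,interpolation=cv2.INTER_NEAREST))
E
```

```text
wrist cam pos [ 231.6585046  -585.90611659  384.11993046] top cam [ 130.01577143 -193.06073445 1703.85799244]
lid z med 126.83752938252775 z shelf 13.005396113509725 barA 20.567907899855953 barB 32.577337045525766 table 650.9678460313393
[166 199  29   5  71] [179.97183099 201.1971831 ]
[216 202   6   4  19] [218.63157895 203.42105263]
lid col [116 111 106] side [69 66 63] [74 71 67] handle [[46, 44, 42], [57, 56, 55], [37, 36, 35], [17, 16, 16], [14, 13, 13], [40, 39, 39], [102, 103, 101], [123, 124, 122], [122, 123, 120], [124, 125, 123]]
[139  45  18  23 146] [149.4  53.1] ((151.45999145507812, 53.78000259399414), (24.200002670288086, 14.200002670288086), 53.13010025024414)
[130  51  39  36 498] [148.6  69.1] ((149.41891479492188, 70.01351165771484), (33.70178985595703, 36.98976516723633), 80.53767395019531)
[287 146   6  34 177] [289.9 162. ] ((289.5, 162.5), (33.0, 5.0), 90.0)
[314 162  57  19 955] [342.1 170.8] ((342.012451171875, 170.76380920410156), (56.86865997314453, 16.87138557434082), 3.012787342071533)
[284 186  13  20 174] [289.7 195.4] ((289.7059020996094, 195.32354736328125), (18.432706832885742, 9.458889961242676), 75.96376037597656)
[289 406  11  14 123] [293.9 413. ] ((294.0, 412.5), (13.0, 10.0), 90.0)
```

View pics/kiln.png

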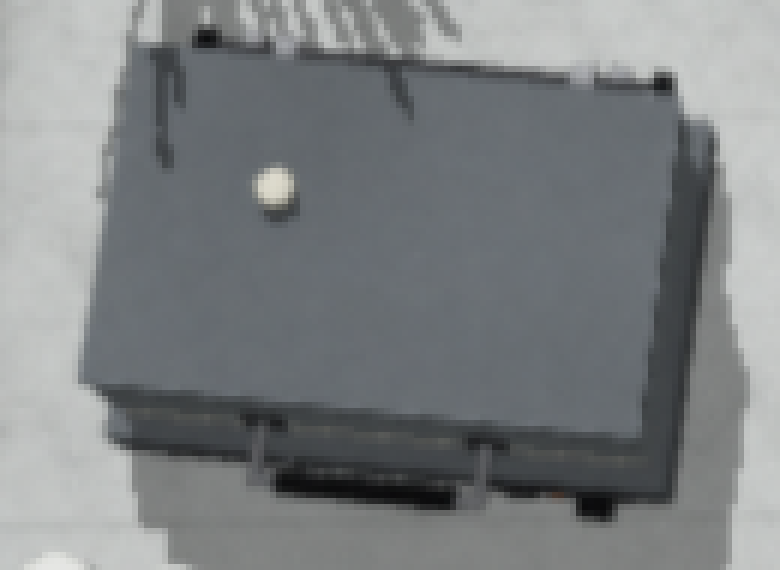

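The lid-top corners in this crop are TL (137,47), TR (680,90), BR (640,438) and BL (80,383). The handle bar runs from (247,475) to (488,495). I'll convert these to world coordinates.

```bash
python3 - <<'E'
from h import *
c=load("top0")
f=lambda x,y:(120+x/6-.42,120+y/6-.42)
cs=[ray(c,*f(*p),123) for p in [(137,47),(680,90),(640,438),(80,383)]]
for q in cs: print(q.round(1))
TL,TR,BR,BL=[q[:2] for q in cs]
for a,b in [(TR,TL),(BR,BL)]: d=b-a; print("len",np.hypot(*d),"yaw",np.degrees(np.arctan2(-d[0],d[1])))
for a,b in [(BL,TL),(BR,TR)]: d=b-a; print("len",np.hypot(*d),"yaw",np.degrees(np.arctan2(d[1],d[0])))
print("lid/hearth centre",(TL+TR+BR+BL)/4)
hl=ray(c,*f(247,480),76);hr=ray(c,*f(488,497),76); print("handle",hl,hr,(hl+hr)/2)
print("handle dark",ray(c,180,201.2,76))
for n,u,v,z in [("barA",289.5,162.5,20),("shelf",342,170.8,12),("jarA",130,220,49),("jarB",150,221,49)]: print(n,ray(c,u,v,z).round(1))
print("barA ends",ray(c,289.5,145.8,20),ray(c,289.5,179.3,20))
E
```

```text
[659.  261.2 123. ]
[629.7 -36.2 123. ]
[436.6 -15.2 123. ]
[471.4 285.5 123. ]
len 298.8442105828142 yaw -5.622168207782237
len 302.6534797869046 yaw -6.60864610052335
len 189.16163494142836 yaw -7.371995651084525
len 194.29445513883513 yaw -6.215421991796564
lid/hearth centre [549.19608247 123.81474456]
handle [425.64275903 205.90414098  76.        ] [414.06545053  73.37589873  76.        ] [419.85410478 139.64001985  76.        ]
handle dark [419.21396397 142.32248921  76.        ]
barA [ 558.9 -221.6   20. ]
shelf [ 528.5 -402.8   12. ]
jarA [363.1 313.   49. ]
jarB [358.7 246.3  49. ]
barA ends [ 618.59764658 -222.68329687   20.        ] [ 499.53982681 -220.53053384   20.        ]
```

Lid sizes and handle position agree with the text: hearth ≈ (549,124), yaw ≈ -6.4°, handle ≈ (420,139). I'll lift and turn to the kiln's heading.

```bash
python3 -m inch '[0,-0.05,0,0,7,0,-0.1, 0,-0.05,0,0,7,0,-0.1, 0,-0.05,0,0,7,0,-0.1]'; cat >> h.py <<'E'
from scipy.spatial.transform import Rotation as Ro
def log():
    from cell import env
    s=env.state(); R=Ro.from_euler('xyz',s['tcp_rot'])
    print("t",round(s['t'],2),"pos",s['eef_pos'].round(1),"rpy",np.degrees(s['tcp_rot']).round(1),"F",s['ft_force'].round(1),"op",round(s['opening'],2),"q",s['joints'].round(2))
    return s['eef_pos'],R.as_matrix()
def delta(p):
    """tool-frame shift (mm) to world p"""
    x,R=log(); print("tool shift mm",(R.T@(np.asarray(p,float)-x)).round(1))
E
python3 -c "
from h import *
delta((480,-280,336))"
```

```text
t: 0.45
eef_pos: [157.5, -604.4, 338.5]
tcp_rot: [-1.572, -0.0, 3.025]
ft_force: [0.5, -0.9, -1.1]
opening: 0.804
t 0.45 pos [ 157.5 -604.4  338.5] rpy [-90.   -0.  173.3] F [ 0.5 -0.9 -1.1] op 0.8 q [-1.42  0.39  1.33  0.    1.43  0.27]
tool shift mm [-282.5    2.7 -359.8]
```

```bash
python3 -m inch '[-0.031,0,-0.04,0,0,0,-0.1,-0.031,0,-0.04,0,0,0,-0.1,-0.031,0,-0.04,0,0,0,-0.1,-0.031,0,-0.04,0,0,0,-0.1,-0.031,0,-0.04,0,0,0,-0.1,-0.031,0,-0.04,0,0,0,-0.1,-0.031,0,-0.04,0,0,0,-0.1,-0.031,0,-0.04,0,0,0,-0.1,-0.031,0,-0.04,0,0,0,-0.1,0,0,0,0,0,0,-0.1]'; python3 -c "
from h import *
snap('wrist','w1');log()"
```

```text
t: 1.45
eef_pos: [474.1, -278.1, 336.6]
tcp_rot: [-1.572, 0.0, 3.035]
ft_force: [-0.3, -0.3, 0.3]
opening: 0.551
t 1.5 pos [ 472.5 -280.   336.5] rpy [-90.   -0.  173.8] F [ 0.5  1.  -0.5] op 0.55 q [-0.66  0.26  1.52  0.    1.36  1.02]
```

View pics/w1.png

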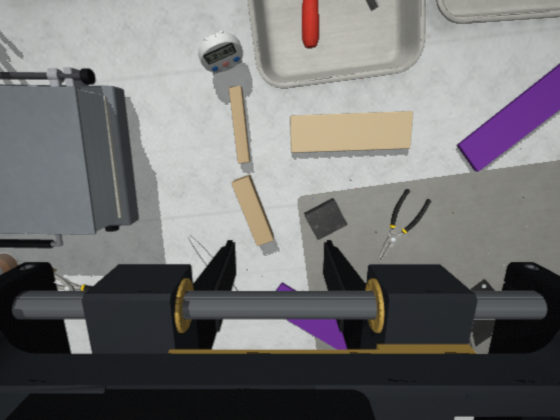

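The wrist view shows these candidates for the matching bar: (240,125) and (252,210). For the upper shelf the candidates are the buff slab at (351,132) and purple ones at (510,115) and (310,315). The timer is at (220,50) and the graphite at (325,217). I'll measure widths and heights here and in the top view, and save a close crop.

```bash
python3 - <<'E'
from h import *
c=load("w1"); C=cloud(c); hsv=cv2.cvtColor(c["pixels"],cv2.COLOR_BGR2HSV)
print("cam",(-c["R"].T@c["t"]).round(1))
b=cv2.inRange(hsv,(10,50,120),(25,180,255)); n,l,s,ce=cv2.connectedComponentsWithStats(b)
for i in range(1,n):
    if s[i,4]>300 and s[i,1]<260:
        k=max(cv2.findContours((l==i).astype(np.uint8),0,2)[0],key=len); r=cv2.minAreaRect(k); bx=cv2.boxPoints(r)
        zz=np.median(C[l==i][:,2]); 
        W=np.array([ray(c,*p,zz)[:2] for p in bx]); d1=W[1]-W[0];d2=W[2]-W[1]
        print(ce[i].round(1),"z",zz.round(1),"ctr",W.mean(0).round(1),"sides",np.hypot(*d1).round(1),np.hypot(*d2).round(1),"ang",np.degrees(np.arctan2(d1[1],d1[0])).round(1),np.degrees(np.arctan2(d2[1],d2[0])).round(1))
cv2.imwrite("pics/w1c.png",cv2.resize(c["pixels"][70:260,200:430],None,fx=3,fy=3,interpolation=cv2.INTER_CUBIC))
E
```

```text
cam [ 550.1 -286.6  534.4]
[238.9 123.7] z 20.0 ctr [ 558.4 -221.8] sides 19.2 118.9 ang -89.9 179.2
[350.8 131.5] z 11.9 ctr [ 528.8 -403.4] sides 197.7 59.2 ang -94.1 -177.3
[252.  210.1] z 32.0 ctr [ 416.3 -225.9] sides 31.0 121.0 ang -74.9 -166.2
```

View pics/w1c.png

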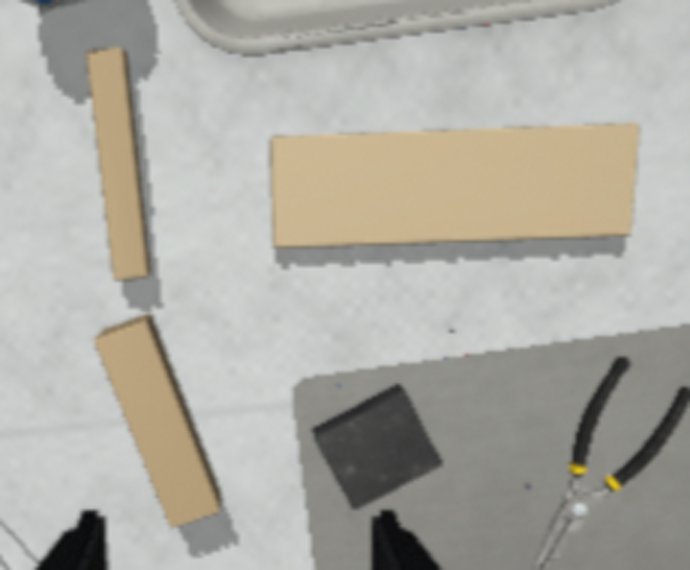

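The top and wrist views agree. The thin 20 mm bar at (558.6,-221.7) is the match, the (416,-226) bar is the 32 mm one, and the shelf is at (528.7,-403). Next is the lid, so I'll go in front of the handle and tilt.

```bash
python3 - <<'E'
from h import *
delta((370,144,270))
from scipy.optimize import least_squares
D=[(.4916,1.5595,621.5,186.2),(.39,1.33,621.5,338.5),(.26,1.52,545,336.5)]
f=lambda p:np.ravel([(p[0]+p[1]*np.sin(a)+p[2]*np.sin(a+b)-r,p[3]+p[1]*np.cos(a)+p[2]*np.cos(a+b)-z) for a,b,r,z in D])
s=least_squares(f,[0,450,450,100]);print(s.x,s.fun)
E
```

```text
t 1.5 pos [ 472.5 -280.   336.5] rpy [-90.   -0.  173.8] F [ 0.5  1.  -0.5] op 0.55 q [-0.66  0.26  1.52  0.    1.36  1.02]
tool shift mm [ 147.3   66.7 -410.5]
[  1.98105558 534.00573427 416.85552189 -92.79543868] [ 2.24178861 -0.83481577 -4.27199114  0.64543772  2.0302015   0.18937887]
```

```bash
python3 -m inch '[0.0147,0.0067,-0.041,0,0,0,-0.1,0.0147,0.0067,-0.041,0,0,0,-0.1,0.0147,0.0067,-0.041,0,0,0,-0.1,0.0147,0.0067,-0.041,0,0,0,-0.1,0.0147,0.0067,-0.041,0,0,0,-0.1,0.0147,0.0067,-0.041,0,0,0,-0.1,0.0147,0.0067,-0.041,0,0,0,-0.1,0.0147,0.0067,-0.041,0,0,0,-0.1,0.0147,0.0067,-0.041,0,0,0,-0.1,0.0147,0.0067,-0.041,0,0,0,-0.1]'; python3 -m inch '[0,0,0,0,0,7.5,-0.1,0,0,0,0,0,7.5,-0.1,0,0,0,0,0,7.5,-0.1,0,0,0,0,0,7.5,-0.1,0,0,0,0,0,7.5,-0.1,0,0,0,0,0,7.5,-0.1,0,0,0,0,0,0,-0.1]';python3 -c "
from h import *
log()"
```

```text
t: 2.5
eef_pos: [370.2, 142.3, 269.7]
tcp_rot: [-1.571, 0.001, 3.028]
ft_force: [0.8, 0.5, -0.1]
opening: 0.551
t: 3.2
eef_pos: [373.2, 121.0, 285.5]
tcp_rot: [-1.57, 0.723, 3.045]
ft_force: [-0.1, -0.7, 0.2]
opening: 0.551
t 3.2 pos [373.2 121.  285.5] rpy [-90.   41.4 174.5] F [-0.1 -0.7  0.2] op 0.55 q [ 0.38 -0.18  2.34 -0.79  0.44  2.68]
```

Joint 6 is near its limit, so I'll use the half-turned grasp by spinning the tool -180° about its own axis.

```bash
python3 -m inch '[0,0,0,0,-8.5,0,-0.1,0,0,0,0,-8.5,0,-0.1,0,0,0,0,-8.5,0,-0.1,0,0,0,0,-8.5,0,-0.1,0,0,0,0,-8.5,0,-0.1,0,0,0,0,-8.5,0,-0.1,0,0,0,0,-8.5,0,-0.1,0,0,0,0,-8.5,0,-0.1,0,0,0,0,-8.5,0,-0.1,0,0,0,0,-8.5,0,-0.1]'; python3 -m inch '[0,0,0,0,-8.5,0,-0.1,0,0,0,0,-8.5,0,-0.1,0,0,0,0,-8.5,0,-0.1,0,0,0,0,-8.5,0,-0.1,0,0,0,0,-8.5,0,-0.1,0,0,0,0,-8.5,0,-0.1,0,0,0,0,-8.5,0,-0.1,0,0,0,0,-8.5,0,-0.1,0,0,0,0,-8.5,0,-0.1,0,0,0,0,-8.5,0,-0.1]';python3 -m inch '[0,0,0,0,-8,0,-0.1,0,0,0,0,0,0,-0.1]';python3 -c "
from h import *
delta((373,144,250))"
```

```text
t: 4.2
eef_pos: [375.2, 122.0, 285.6]
tcp_rot: [-0.853, 0.059, -1.737]
ft_force: [-0.4, 0.4, 0.1]
opening: 0.55
t: 5.2
eef_pos: [375.2, 122.0, 285.6]
tcp_rot: [-1.418, -0.706, -0.332]
ft_force: [-0.4, -0.4, 1.0]
opening: 0.548
t: 5.4
eef_pos: [375.2, 122.1, 285.7]
tcp_rot: [-1.535, -0.719, -0.152]
ft_force: [0.1, 0.4, 0.4]
opening: 0.549
t 5.4 pos [375.2 122.1 285.7] rpy [-88.  -41.2  -8.7] F [0.1 0.4 0.4] op 0.55 q [ 0.38 -0.17  2.33 -0.79  0.44 -0.42]
tool shift mm [-27.6  24.   20.5]
```

```bash
cat >> h.py <<'E'
YAW=np.radians(-6.4); kx=np.array([np.cos(YAW),np.sin(YAW),0]); ky=np.array([-np.sin(YAW),np.cos(YAW),0]); kz=np.array([0,0,1.])
HEARTH=np.array([549.2,123.8,60]); HINGE=HEARTH+120*kx+np.array([0,0,-4.])
def tgtR(P,half=True):
    P=np.radians(P); y=np.cos(P)*kx-np.sin(P)*kz; z=ky if half else -ky
    return np.stack([np.cross(y,z),y,z],1)
def bar(a):
    a=np.radians(a); u=-np.cos(a)*kx+np.sin(a)*kz; v=np.cos(a)*kz+np.sin(a)*kx
    return HINGE+250*u+16*v
def under(a,P,s=14,off=17):
    R=tgtR(P); n=np.cos(np.radians(P))*kz+np.sin(np.radians(P))*kx
    return bar(a)+s*R[:,1]-off*n
def go(T,R):
    x,R0=log(); print("rot deg",np.degrees(Ro.from_matrix(R0.T@R).as_rotvec()).round(1),"shift in target axes mm",(R.T@(T-x)).round(1),"world",(T-x).round(1))
E
python3 - <<'E'
from h import *
R=tgtR(45); T=under(0,45,off=35)-50*R[:,1]; print(bar(0),bar(80),under(0,45),T)
go(T,R)
E
```

```text
[420.01017051 138.29096119  72.        ] [640.96937888 113.50641487 304.9803091 ] [417.90207041 138.5274225   50.07968978] [370.11846806 143.88721227  72.70710678]
t 5.4 pos [375.2 122.1 285.7] rpy [-88.  -41.2  -8.7] F [0.1 0.4 0.4] op 0.55 q [ 0.38 -0.17  2.33 -0.79  0.44 -0.42]
rot deg [-0.5 -1.8 -3.8] shift in target axes mm [-155.9  145.3   21.1] world [  -5.1   21.8 -212.9]
```

```bash
python3 - <<'E'
from h import *
R=tgtR(55); T=under(0,55,off=35)-50*R[:,1]; print(under(0,55),T)
go(T,R)
E
```

```text
[414.15139719 138.94812791  50.78107196] [370.9984577  143.78850562  81.41429832]
t 5.4 pos [375.2 122.1 285.7] rpy [-88.  -41.2  -8.7] F [0.1 0.4 0.4] op 0.55 q [ 0.38 -0.17  2.33 -0.79  0.44 -0.42]
rot deg [-0.6 -1.7  6.2] shift in target axes mm [-122.5  163.5   21.1] world [  -4.2   21.7 -204.2]
```

```bash
python3 -m inch '[0,0,0,-0.6,-1.7,6.2,0.1,-0.0153,0.0204,0.0026,0,0,0,0.1,-0.0153,0.0204,0.0026,0,0,0,0.1,-0.0153,0.0204,0.0026,0,0,0,0.1,-0.0153,0.0204,0.0026,0,0,0,0.1,-0.0153,0.0204,0.0026,0,0,0,0.1,-0.0153,0.0204,0.0026,0,0,0,0.1,0,0,0,0,0,0,0.1]'; python3 - <<'E'
from h import *
R=tgtR(55); T=under(0,55,off=35)-50*R[:,1]
go(T,R); snap("scene","s1"); snap("wrist","w2"); snap("top","t1")
E
```

```text
t: 6.2
eef_pos: [377.4, 136.0, 183.5]
tcp_rot: [-1.567, -0.592, -0.124]
ft_force: [-0.2, -0.4, -0.8]
opening: 0.452
t 6.2 pos [377.4 136.  183.5] rpy [-89.8 -33.9  -7.1] F [-0.2 -0.4 -0.8] op 0.45 q [ 0.38  0.06  2.42 -1.13  0.3  -0.03]
rot deg [ 0.2 -0.6 -1.1] shift in target axes mm [-64.5  79.5   7. ] world [  -6.4    7.8 -102.1]
```

View pics/w2.png

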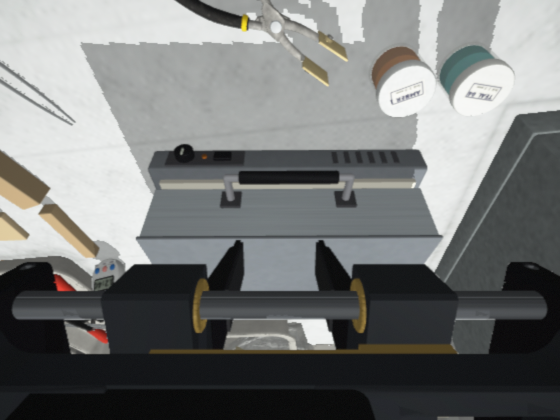

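View pics/s1.png

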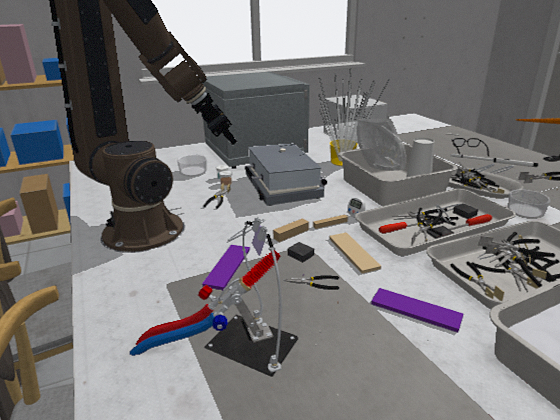

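Joint 4 limits a tilted push here. Instead I'll grip the handle bar from above with the tool vertical and the jaws along the kiln's x. One finger goes in the 28 mm gap behind the bar, and the gripper follows the arc without turning.

```bash
python3 -m inch '[0,0,0,0,0,8.5,0.1,0,0,0,0,0,8.5,0.1,0,0,0,0,0,8.5,0.1,0,0,0,0,0,8.5,0.1,0,0,0,0,0,0,0.1]'; python3 -m inch '[0,0,0,0,8.5,0,0.15,0,0,0,0,8.5,0,0.15,0,0,0,0,8.5,0,0.15,0,0,0,0,8.5,0,0.15,0,0,0,0,8.5,0,0.15,0,0,0,0,8.5,0,0.15,0,0,0,0,8.5,0,0.15,0,0,0,0,8.5,0,0.15,0,0,0,0,8.5,0,0.15,0,0,0,0,8.5,0,0.15]';cat >> h.py <<'E'
def downR(zdir):
    y=np.array([0,0,-1.]); z=np.asarray(zdir,float); return np.stack([np.cross(y,z),y,z],1)
E
python3 - <<'E'
from h import *
go(bar(0)+np.array([0,0,60]),downR(kx))
E
```

```text
t: 6.85
eef_pos: [383.3, 118.8, 184.8]
tcp_rot: [-1.619, -0.317, -0.144]
ft_force: [-0.2, -0.4, 0.3]
opening: 0.448
t: 7.85
eef_pos: [380.7, 118.1, 183.6]
tcp_rot: [-1.256, -0.075, -1.653]
ft_force: [0.2, 0.3, 0.2]
opening: 0.424
t 7.85 pos [380.7 118.1 183.6] rpy [-72.   -4.3 -94.7] F [0.2 0.3 0.2] op 0.42 q [ 0.26  0.08  2.24 -0.33  0.56  0.59]
rot deg [-18.1   2.3   4. ] shift in target axes mm [-24.5  51.6  36.8] world [ 39.3  20.2 -51.6]
```

```bash
python3 -m inch '[0,0,0,-8,1,2,0.15,0,0,0,-8,1,2,0.15,0,0,0,-2.1,0.3,0,0.15,0,0,0,0,0,0,0.15]'; python3 - <<'E'
from h import *
go(bar(0)+np.array([0,0,40]),downR(kx))
E
```

```text
t: 8.25
eef_pos: [381.5, 117.1, 183.1]
tcp_rot: [-1.573, -0.005, -1.677]
ft_force: [-0.1, 0.5, -0.2]
opening: 0.423
t 8.25 pos [381.5 117.1 183.1] rpy [-90.1  -0.3 -96.1] F [-0.1  0.5 -0.2] op 0.42 q [ 0.14  0.18  2.08 -0.01  0.89  0.24]
rot deg [0.1 0.3 0.3] shift in target axes mm [-25.3  71.1  35.9] world [ 38.5  21.2 -71.1]
```

```bash
python3 -m inch '[-0.0125,0.018,0.018,0,0.3,0.3,0.32,-0.0125,0.018,0.018,0,0,0,0.32,0,0,0,0,0,0,0.32]'; python3 - <<'E'
from h import *
go(bar(0)+np.array([0,0,40]),downR(kx)); c=snap("wrist","w3")
print(proj(c,bar(0)),proj(c,bar(0)+50*ky),proj(c,bar(0)-50*ky), -c["R"].T@c["t"])
c=snap("top","t2"); print(proj(c,bar(0)))
cv2.imwrite("pics/t2c.png",cv2.resize(c["pixels"][110:250,110:310],None,fx=4,fy=4,interpolation=cv2.INTER_CUBIC))
E
```

```text
t: 8.55
eef_pos: [419.4, 139.7, 145.7]
tcp_rot: [-1.574, 0.001, -1.679]
ft_force: [0.0, 0.8, 0.1]
opening: 0.344
t 8.55 pos [419.4 139.7 145.7] rpy [-90.2   0.1 -96.2] F [0.  0.8 0.1] op 0.34 q [0.17 0.29 2.04 0.   0.82 0.28]
rot deg [ 0.2  0.2 -0.1] shift in target axes mm [ 1.3 33.7  0.8] world [  0.6  -1.4 -33.7]
[279.60234285 213.58325979] [279.81848408 158.6415975 ] [279.40582041 263.53795692] [428.83122126 214.64259111 343.52130335]
[181.47124257 201.15149454]
```

View pics/w3.png

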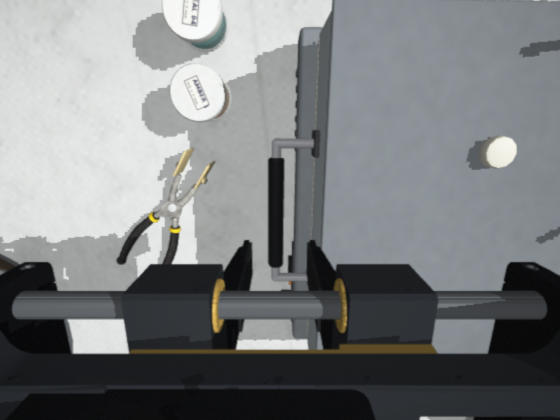

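The handle bar shows at (276,212), against a predicted (280,214). That is 3 mm nearer the robot, so I'll shift by that and descend.

```bash
python3 -m inch '[0.0013,0.02,-0.002,0,0,0,0.32,0,0.02,0,0,0,0,0.32,0,0.02,0,0,0,0,0.32,0,0.015,0,0,0,0,0.32,0,0.009,0,0,0,0,0.32,0,0,0,0,0,0,0.32]'; python3 -c "
from h import *
log()"
```

```text
t: 9.25
eef_pos: [416.2, 138.8, 63.3]
tcp_rot: [-1.575, 0.004, -1.679]
ft_force: [0.5, -0.4, -0.1]
opening: 0.341
t 9.25 pos [416.2 138.8  63.3] rpy [-90.3   0.2 -96.2] F [ 0.5 -0.4 -0.1] op 0.34 q [0.17 0.43 2.13 0.01 0.59 0.27]
```

No contact on the way down. I'll close.

```bash
python3 -m inch '[0,0,0,0,0,0,1,0,0,0,0,0,0,1,0,0,0,0,0,0,1,0,0,0,0,0,0,1]'; python3 - <<'E'
from h import *
x,R=log()
H=HINGE-2*kx
r0=np.array([(x-H)@kx,(x+np.array([0,0,9])-H)[2]]); print("r0",r0,np.hypot(*r0))
# arc offsets in tool axes (z=+kx, y=down)
prev=r0
for a in [2,5,8,12,16,20,25,30,35,40,45,50,55,60,65,70,75,78,80,82]:
    t=np.radians(a); p=np.array([r0[0]*np.cos(t)+r0[1]*np.sin(t), -r0[0]*np.sin(t)+r0[1]*np.cos(t)])
    print(a,"d tool y %.1f z %.1f"%(-(p-prev)[1],(p-prev)[0]), p.round(1)); prev=p
E
```

```text
t: 9.65
eef_pos: [417.2, 139.0, 63.8]
tcp_rot: [-1.574, 0.005, -1.679]
ft_force: [-0.3, 0.3, 0.5]
opening: 0.064
t 9.65 pos [417.2 139.   63.8] rpy [-90.2   0.3 -96.2] F [-0.3  0.3  0.5] op 0.06 q [0.17 0.43 2.13 0.01 0.59 0.27]
r0 [-250.89667639   16.76888682] 251.45643318566437
2 d tool y -8.7 z 0.7 [-250.2   25.5]
5 d tool y -13.1 z 1.7 [-248.5   38.6]
8 d tool y -13.0 z 2.4 [-246.1   51.5]
12 d tool y -17.0 z 4.2 [-241.9   68.6]
16 d tool y -16.7 z 5.4 [-236.6   85.3]
20 d tool y -16.3 z 6.5 [-230.   101.6]
25 d tool y -19.7 z 9.7 [-220.3  121.2]
30 d tool y -18.7 z 11.4 [-208.9  140. ]
35 d tool y -17.7 z 13.0 [-195.9  157.6]
40 d tool y -16.5 z 14.5 [-181.4  174.1]
45 d tool y -15.1 z 15.9 [-165.6  189.3]
50 d tool y -13.7 z 17.1 [-148.4  203. ]
55 d tool y -12.2 z 18.3 [-130.2  215.1]
60 d tool y -10.5 z 19.2 [-110.9  225.7]
65 d tool y -8.8 z 20.1 [-90.8 234.5]
70 d tool y -7.0 z 20.8 [-70.1 241.5]
75 d tool y -5.2 z 21.3 [-48.7 246.7]
78 d tool y -2.2 z 13.0 [-35.8 248.9]
80 d tool y -1.1 z 8.7 [-27.1 250. ]
82 d tool y -0.8 z 8.7 [-18.3 250.8]
```

```bash
python3 - <<'E'
from h import *
c=snap("wrist","w4"); log(); cv2.imwrite("pics/w4c.png",cv2.resize(c["pixels"][120:330,180:420],None,fx=3,fy=2.8))
E
```

```text
t 9.7 pos [417.1 139.   63.7] rpy [-90.2   0.3 -96.2] F [ 0.2 -0.3 -0.7] op 0.03 q [0.17 0.43 2.13 0.01 0.59 0.27]
```

View pics/w4c.png

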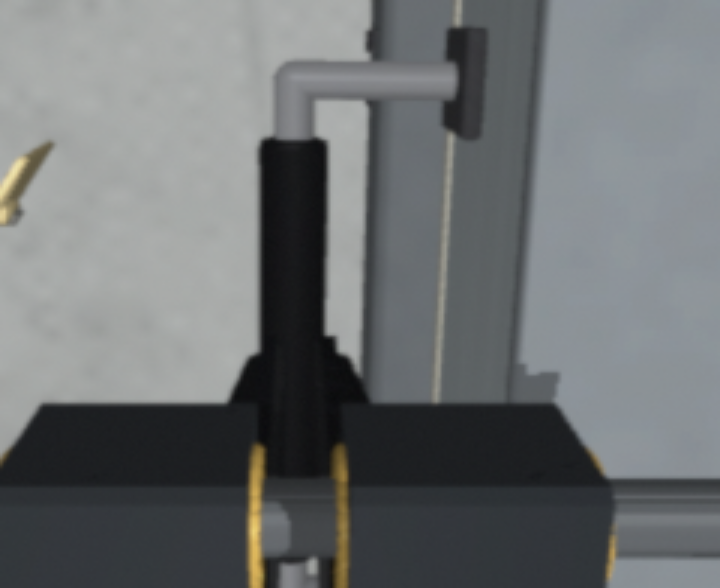

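```bash
python3 -m inch '[0,0,0,0,0,0,1,0,0,0,0,0,0,1]'; python3 -m inch '[0,-0.004,0,0,0,0,1,0,-0.005,0.001,0,0,0,1,0,0,0,0,0,0,1]'; python3 - <<'E'
from h import *
log();c=snap("wrist","w5");cv2.imwrite("pics/w5c.png",cv2.resize(c["pixels"][120:330,180:420],None,fx=3,fy=2.8))
E
```

```text
t: 9.9
eef_pos: [417.0, 139.0, 63.4]
tcp_rot: [-1.575, 0.004, -1.679]
ft_force: [0.2, -0.4, 0.1]
opening: 0.006
t: 10.2
eef_pos: [418.5, 138.9, 73.1]
tcp_rot: [-1.574, 0.005, -1.679]
ft_force: [-0.3, 0.5, 0.9]
opening: 0.006
t 10.2 pos [418.5 138.9  73.1] rpy [-90.2   0.3 -96.2] F [-0.3  0.5  0.9] op 0.01 q [0.17 0.41 2.12 0.01 0.61 0.27]
```

View pics/w5c.png

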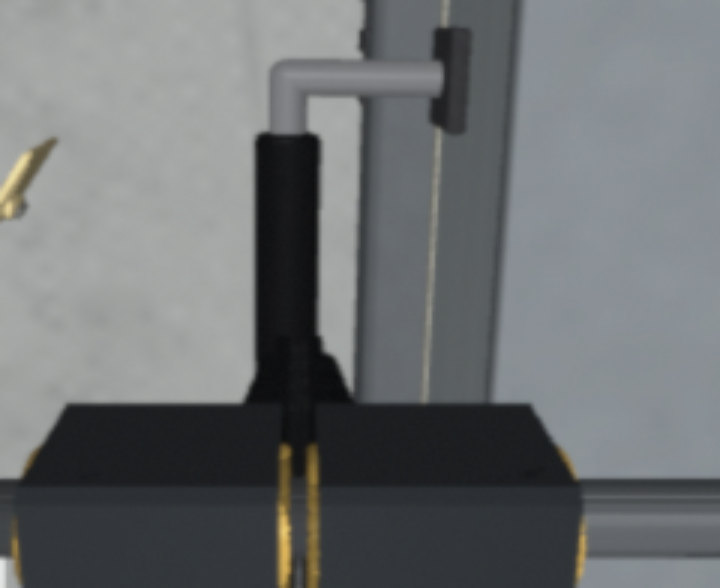

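```bash
python3 - <<'E'
from h import *
for n,pts in [("w3",[(276,190),(276,212),(275,240),(294,144),(276,150)]),("w5",[(275,170),(276,190),(275,215),(280,235),(268,250),(298,250)]),("w4",[(278,180),(278,210),(262,250),(300,250)])]:
    c=load(n)
    for p in pts: print(n,p,P(c,*p).round(1))
c=load("w5"); 
from cell import env
x=env.state()['eef_pos']; print(proj(c,x),proj(c,x+[0,0,20]),proj(c,x+[0,0,40]))
E
```

```text
w3 (276, 190) [419.7 163.7  87.8]
w3 (276, 212) [417.5 144.   86. ]
w3 (275, 240) [413.8 118.6  86.8]
w3 (294, 144) [438.7 199.7  82.6]
w3 (276, 150) [423.4 196.7  85.4]
w5 (275, 170) [422.1 189.1  85.1]
w5 (276, 190) [421.4 177.   86.4]
w5 (275, 215) [419.  161.3  86.5]
w5 (280, 235) [420.7 147.5  85.8]
w5 (268, 250) [414.5 150.8 117.1]
w5 (298, 250) [432.5 106.7  15.1]
w4 (278, 180) [422.1 184.5  85.7]
w4 (278, 210) [420.2 166.7  85.8]
w4 (262, 250) [409.8 150.7 106.3]
w4 (300, 250) [433.  103.6  -1.3]
[277.98216965 240.83012939] [277.76969317 252.17156081] [277.50973245 266.04757483]
```

```bash
python3 - <<'E'
from h import *
c=snap("scene","s2"); log()
cv2.imwrite("pics/s2c.png",cv2.resize(c["pixels"][100:230,150:340],None,fx=4,fy=4,interpolation=cv2.INTER_CUBIC))
c=snap("top","t3"); cv2.imwrite("pics/t3c.png",cv2.resize(c["pixels"][110:250,110:310],None,fx=4,fy=4,interpolation=cv2.INTER_CUBIC))
E
```

```text
t 10.3 pos [418.2 138.9  72.6] rpy [-90.2   0.3 -96.2] F [-0.2  0.9 -0.7] op 0.01 q [0.17 0.41 2.12 0.01 0.61 0.27]
```

View pics/s2c.png

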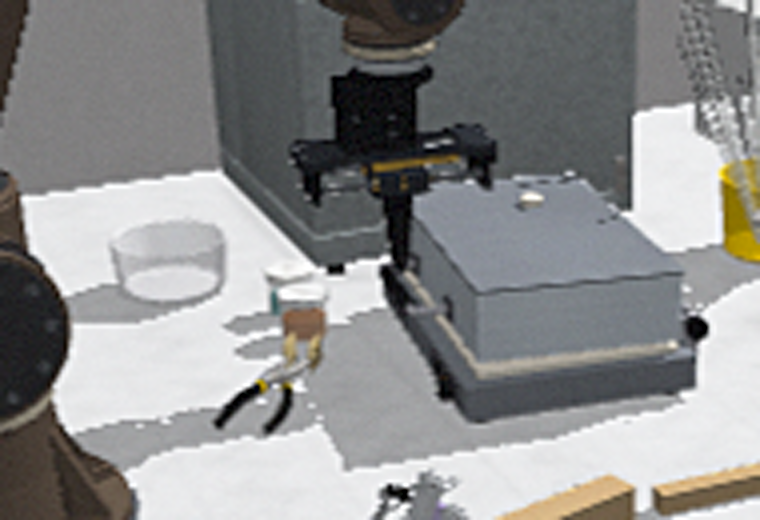

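View pics/t3c.png

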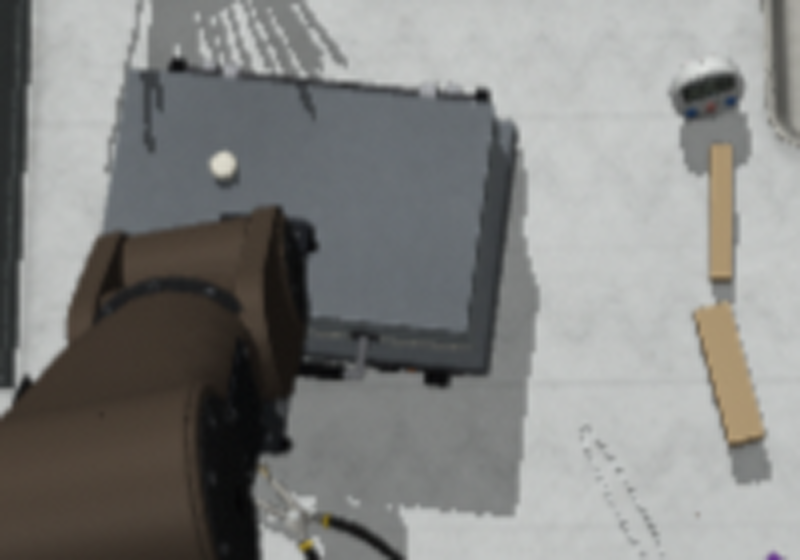

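```bash
python3 - <<'E'
from h import *
c=load("s2"); x=np.array([418.2,138.9,72.6])
f=lambda X:((proj(c,X)-[150,100])*4).round(0)
print("cam",-c["R"].T@c["t"])
print("TCP",f(x),f(x+[0,0,20]),f(x+[0,0,78]),"bar ends",f(bar(0)+50*ky),f(bar(0)-50*ky), "hearth front right lid corner",f(HEARTH-95*kx-150*ky+[0,0,63]))
w=load("w5")
cv2.imwrite("pics/w5d.png",cv2.resize(w["pixels"][140:420,60:500],None,fx=1.8,fy=1.8,interpolation=cv2.INTER_CUBIC))
E
```

```text
cam [  -81.96148062 -1270.7931524    659.22099449]
TCP [398. 293.] [397. 273.] [394. 214.] bar ends [387. 276.] [413. 313.] hearth front right lid corner [480. 294.]
```

View pics/w5d.png

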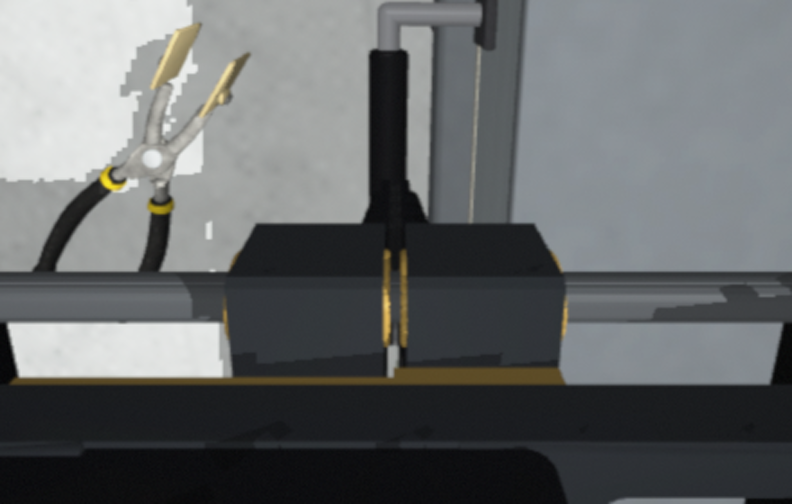

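```bash
python3 -m inch '[0,-0.01,0,0,0,0,1,0,-0.02,0,0,0,0,1,0,0,0,0,0,0,1]'; python3 - <<'E'
from h import *
log();c=snap("wrist","w6");cv2.imwrite("pics/w6c.png",cv2.resize(c["pixels"][120:330,180:420],None,fx=3,fy=2.8))
for p in [(275,170),(276,190),(275,215)]: print(P(c,*p).round(1))
E
```

```text
t: 10.65
eef_pos: [419.1, 138.9, 104.4]
tcp_rot: [-1.572, 0.005, -1.679]
ft_force: [-0.3, 0.0, -0.2]
opening: 0.007
t 10.65 pos [419.1 138.9 104.4] rpy [-90.1   0.3 -96.2] F [-0.3  0.  -0.2] op 0.01 q [0.17 0.36 2.09 0.01 0.7  0.27]
[421.8 185.1  85.8]
[420.9 171.   87.1]
[418.1 152.2  85.4]
```

View pics/w6c.png

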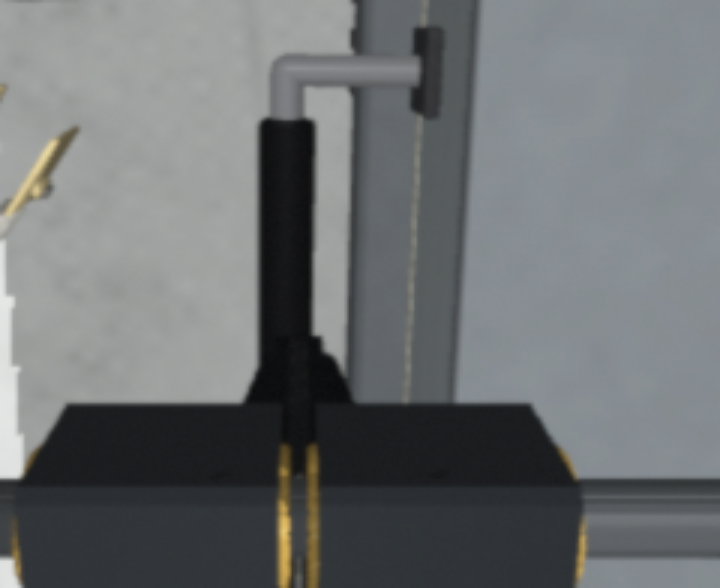

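```bash
python3 - <<'E'
from h import *
for n in ("w4","w5","w6"):
    C=cloud(load(n)); print(n)
    for v in range(232,266,4):
        print(v,[tuple(C[v,u].round(0).astype(int)) for u in (264,270,276,282,288,294,300)])
E
```

```text
w4
232 [(np.int64(402), np.int64(125), np.int64(0)), (np.int64(414), np.int64(153), np.int64(84)), (np.int64(417), np.int64(153), np.int64(86)), (np.int64(421), np.int64(153), np.int64(86)), (np.int64(425), np.int64(151), np.int64(81)), (np.int64(429), np.int64(122), np.int64(0)), (np.int64(435), np.int64(122), np.int64(1))]
236 [(np.int64(402), np.int64(121), np.int64(0)), (np.int64(413), np.int64(150), np.int64(84)), (np.int64(417), np.int64(151), np.int64(86)), (np.int64(421), np.int64(150), np.int64(86)), (np.int64(424), np.int64(148), np.int64(81)), (np.int64(429), np.int64(119), np.int64(1)), (np.int64(434), np.int64(118), np.int64(0))]
240 [(np.int64(401), np.int64(117), np.int64(-1)), (np.int64(414), np.int64(151), np.int64(93)), (np.int64(417), np.int64(148), np.int64(86)), (np.int64(421), np.int64(147), np.int64(85)), (np.int64(424), np.int64(149), np.int64(92)), (np.int64(428), np.int64(115), np.int64(0)), (np.int64(434), np.int64(114), np.int64(0))]
244 [(np.int64(401), np.int64(113), np.int64(-1)), (np.int64(414), np.int64(150), np.int64(98)), (np.int64(417), np.int64(14
[... 7079 characters left out ...]
435), np.int64(99), np.int64(43))]
260 [(np.int64(413), np.int64(151), np.int64(161)), (np.int64(416), np.int64(151), np.int64(161)), (np.int64(419), np.int64(150), np.int64(161)), (np.int64(422), np.int64(148), np.int64(157)), (np.int64(425), np.int64(149), np.int64(161)), (np.int64(428), np.int64(149), np.int64(161)), (np.int64(434), np.int64(95), np.int64(43))]
264 [(np.int64(419), np.int64(173), np.int64(215)), (np.int64(421), np.int64(173), np.int64(215)), (np.int64(419), np.int64(149), np.int64(163)), (np.int64(422), np.int64(148), np.int64(161)), (np.int64(426), np.int64(172), np.int64(215)), (np.int64(428), np.int64(172), np.int64(214)), (np.int64(430), np.int64(172), np.int64(215))]
```

The depth readings show the visible fingers ending well above the reported TCP. I'll quantify that in two views.

```bash
python3 - <<'E'
from h import *
for n,tcp in (("w0" if 0 else "wrist0",(157.5,-604.5,186.2)),("w1",(473,-279,336.5)),("w3",(419.4,139.7,145.7)),("w6",(419.1,138.9,104.4)),("s2",(418.2,138.9,72.6))):
    c=load(n); C=cloud(c); tcp=np.array(tcp)
    d=np.abs(C[...,:2]-tcp[:2]).max(-1)
    m=(d<60)&(C[...,2]>tcp[2]-10)&(C[...,2]<tcp[2]+60)&(c["depth"]>0)&(c["pixels"].max(-1)<70)
    z=C[...,2][m]-tcp[2]
    print(n,m.sum(),"rel z pct",np.percentile(z,[0,1,2,5,10,20]).round(1) if m.any() else None, "tcp px",proj(c,tcp).round(0))
c=load("s2"); C=cloud(c)
for v in range(155,178,1): print(v,[ (tuple(C[v,u].round(0).astype(int).tolist()),int(c["pixels"][v,u].max())) for u in (247,249,251)])
E
```

```text
wrist0 2442 rel z pct [26.7 29.  30.  31.9 35.  40.4] tcp px [278. 242.]
w1 1166 rel z pct [26.6 28.7 29.5 31.1 33.9 37.9] tcp px [280. 243.]
w3 964 rel z pct [26.7 28.4 29.  30.6 34.1 38.2] tcp px [278. 241.]
w6 612 rel z pct [26.9 28.3 28.7 30.9 33.8 39.5] tcp px [278. 241.]
s2 82 rel z pct [-3.1 -1.8  0.6  2.9  4.8  9.2] tcp px [249. 173.]
155 [((408, 125, 151), 13), ((419, 134, 146), 23), ((423, 126, 148), 12)]
156 [((407, 124, 147), 5), ((417, 130, 144), 22), ((423, 126, 144), 8)]
157 [((408, 126, 143), 5), ((416, 128, 141), 23), ((423, 126, 140), 15)]
158 [((409, 129, 138), 8), ((416, 130, 136), 19), ((423, 126, 136), 12)]
159 [((408, 128, 134), 16), ((417, 131, 132), 14), ((423, 127, 132), 8)]
160 [((408, 128, 130), 64), ((414, 124, 131), 23), ((425, 134, 126), 12)]
161 [((410, 135, 124), 101), ((416, 129, 125), 16), ((423, 127, 124), 8)]
162 [((409, 133, 121), 55), ((414, 126, 122), 19), ((424, 131, 119), 14)]
163 [((410, 138, 115), 101), ((412, 121, 121), 13), ((420, 120, 120), 9)]
164 [((409, 134, 113), 202), ((414, 128, 114), 17), ((422, 128, 113), 26)]
165 [((414, 150, 10
[... 212 characters left out ...]
170, 83), 8), ((465, 273, 40), 65), ((467, 254, 46), 159)]
169 [((415, 155, 85), 16), ((457, 252, 44), 80), ((461, 239, 48), 126)]
170 [((414, 152, 82), 11), ((419, 143, 84), 41), ((462, 241, 43), 102)]
171 [((411, 143, 82), 9), ((416, 136, 83), 10), ((461, 238, 40), 82)]
172 [((407, 132, 82), 15), ((410, 119, 86), 14), ((454, 220, 43), 54)]
173 [((409, 139, 75), 35), ((408, 114, 84), 17), ((415, 111, 84), 15)]
174 [((446, 248, 26), 47), ((407, 113, 81), 18), ((-82, -1271, 659), 10)]
175 [((448, 254, 19), 59), ((404, 105, 81), 17), ((407, 90, 85), 28)]
176 [((443, 239, 21), 114), ((406, 110, 75), 39), ((407, 93, 80), 63)]
177 [((448, 254, 11), 146), ((444, 218, 24), 47), ((404, 84, 80), 78)]
```

Two independent views (wrist and scene) put the true fingertips about 28 mm above the reported TCP, so I'll treat the tip as TCP + 28 mm. The handle's top reads z≈86. I'll check the lid plane's slope as well.

```bash
python3 - <<'E'
from h import *
for n,sl in (("top0",(slice(130,182),slice(145,225))),("w3",(slice(20,220),slice(345,470))),("w6",(slice(20,220),slice(350,470)))):
    c=load(n); C=cloud(c)[sl].reshape(-1,3); C=C[(C[:,2]>100)&(C[:,2]<140)]
    A=np.c_[(C-HINGE)@kx,(C-HINGE)@ky,np.ones(len(C))]
    for _ in range(3):
        s=np.linalg.lstsq(A,C[:,2],rcond=None)[0]; r=np.abs(A@s-C[:,2]); k=r<3*np.median(r)+.1; A=A[k];C=C[k]
    print(n,len(C),"slope x deg %.2f y %.2f z@hinge %.1f z@front %.1f resid %.2f"%(*np.degrees(np.arctan(s[:2])),s[2]-25*s[0],s[2]-215*s[0],np.median(np.abs(A@s-C[:,2]))))
# base top strip & hearth rim right side
c=load("top0"); C=cloud(c)
for p in [(236,150),(235,170),(233,185),(150,196),(210,199)]: print(p,C[p[1],p[0]].round(1),c["pixels"][p[1],p[0]])
E
```

```text
top0 3831 slope x deg -1.70 y -0.03 z@hinge 123.9 z@front 129.6 resid 2.37
w3 23938 slope x deg -1.69 y 0.01 z@hinge 123.6 z@front 129.2 resid 0.43
w6 23060 slope x deg -1.74 y 0.02 z@hinge 123.4 z@front 129.2 resid 0.42
(236, 150) [599.6 -39.1  44.3] [70 67 64]
(235, 170) [530.6 -35.3  39.4] [54 53 51]
(233, 185) [479.3 -28.2  36. ] [54 53 50]
(150, 196) [ 4.527e+02  2.621e+02 -4.000e-01] [ 99 100  98]
(210, 199) [430.4  47.9  46.2] [69 66 63]
```

The lid stands 1.7° ajar to begin with, which explains the height of 86, so the handle centre is at z≈79.5. I'll reopen and lower to a reported z of 41, which puts the true tips at about 69.

```bash
python3 -m inch '[0,0,0,0,0,0,0.32,0,0,0,0,0,0,0.32,0,0,-0.0015,0,0,0,0.32,0,0,0,0,0,0,0.32,0,0,0,0,0,0,0.32]' ; python3 -m inch '[0,0.02,0,0,0,0,0.32,0,0.02,0,0,0,0,0.32,0,0.014,0,0,0,0,0.32,0,0.01,0,0,0,0,0.32,0,0,0,0,0,0,0.32]'; python3 -c "
from h import *
log()"
```

```text
t: 11.2
eef_pos: [416.5, 138.9, 102.2]
tcp_rot: [-1.575, 0.004, -1.679]
ft_force: [-0.0, 0.1, -0.2]
opening: 0.327
t: 11.7
eef_pos: [415.9, 139.1, 37.5]
tcp_rot: [-1.577, 0.004, -1.679]
ft_force: [0.3, 0.9, -0.3]
opening: 0.341
t 11.7 pos [415.9 139.1  37.5] rpy [-90.4   0.2 -96.2] F [ 0.3  0.9 -0.3] op 0.34 q [0.17 0.48 2.15 0.01 0.52 0.27]
```

```bash
python3 -m inch '[0,-0.003,0,0,0,0,1,0,0,0,0,0,0,1,0,0,0,0,0,0,1,0,0,0,0,0,0,1]'; python3 - <<'E'
from h import *
x,R=log()
H=HINGE-2*kx
a0=1.7
b=bar(a0)-2*kx
r0=np.array([(b-H)@kx,(b-H)[2]]); print("r0",r0)
prev=r0
for a in [1,3,6,10,14,18,22,27,32,37,42,47,52,57,62,67,72,75,77,78.5]:
    t=np.radians(a); p=np.array([r0[0]*np.cos(t)+r0[1]*np.sin(t), -r0[0]*np.sin(t)+r0[1]*np.cos(t)])
    print(round(a+a0,1),"d tool y %.1f z %.1f"%(-(p-prev)[1],(p-prev)[0]), (p-r0).round(1)); prev=p
E
```

```text
t: 12.1
eef_pos: [415.7, 139.3, 41.9]
tcp_rot: [-1.576, 0.005, -1.679]
ft_force: [-3.9, 1.5, 4.1]
opening: 0.137
t 12.1 pos [415.7 139.3  41.9] rpy [-90.3   0.3 -96.2] F [-3.9  1.5  4.1] op 0.14 q [0.17 0.47 2.15 0.01 0.53 0.27]
r0 [-249.41530512   23.40951878]
2.7 d tool y -4.3 z 0.4 [0.4 4.3]
4.7 d tool y -8.7 z 1.1 [ 1.6 13. ]
7.7 d tool y -12.9 z 2.2 [ 3.8 25.9]
11.7 d tool y -17.0 z 4.0 [ 7.9 43. ]
15.7 d tool y -16.7 z 5.2 [13.1 59.6]
19.7 d tool y -16.3 z 6.4 [19.4 75.9]
23.7 d tool y -15.8 z 7.5 [26.9 91.7]
28.7 d tool y -19.0 z 10.9 [ 37.8 110.7]
33.7 d tool y -17.9 z 12.5 [ 50.3 128.6]
38.7 d tool y -16.8 z 14.0 [ 64.3 145.4]
43.7 d tool y -15.5 z 15.4 [ 79.7 160.9]
48.7 d tool y -14.1 z 16.7 [ 96.4 175. ]
53.7 d tool y -12.6 z 17.9 [114.3 187.5]
58.7 d tool y -11.0 z 18.9 [133.2 198.5]
63.7 d tool y -9.3 z 19.8 [153.  207.8]
68.7 d tool y -7.5 z 20.5 [173.5 215.3]
73.7 d tool y -5.7 z 21.1 [194.6 221. ]
76.7 d tool y -2.5 z 12.9 [207.5 223.6]
78.7 d tool y -1.3 z 8.6 [216.1 224.9]
80.2 d tool y -0.8 z 6.5 [222.6 225.7]
```

Gripped at 13 mm opening. I'll start along the arc.

```bash
python3 -m inch '[0,-0.0043,0.0004,0,0,0,1,0,-0.0087,0.0011,0,0,0,1,0,-0.0065,0.001,0,0,0,1,0,-0.0064,0.0012,0,0,0,1,0,0,0,0,0,0,1]'; python3 -c "
from h import *
log()"
```

```text
t: 12.6
eef_pos: [419.3, 138.8, 68.0]
tcp_rot: [-1.577, 0.004, -1.679]
ft_force: [-5.8, 4.1, 3.6]
opening: 0.139
t 12.6 pos [419.3 138.8  68. ] rpy [-90.3   0.3 -96.2] F [-5.8  4.1  3.6] op 0.14 q [0.17 0.42 2.12 0.01 0.6  0.27]
```

```bash
python3 -m inch '[0,-0.0085,0.002,0,0,0,1,0,-0.0085,0.002,0,0,0,1,0,-0.0084,0.0026,0,0,0,1,0,-0.0083,0.0026,0,0,0,1,0,-0.0082,0.0032,0,0,0,1,0,-0.0081,0.0032,0,0,0,1,0,-0.008,0.0037,0,0,0,1,0,-0.0078,0.0038,0,0,0,1,0,0,0,0,0,0,1]'; python3 -c "
from h import *
log(); c=snap('wrist','w7')"
```

```text
t: 13.5
eef_pos: [441.1, 136.2, 133.7]
tcp_rot: [-1.58, 0.005, -1.679]
ft_force: [-12.6, 6.0, 10.6]
opening: 0.139
t 13.5 pos [441.1 136.2 133.7] rpy [-90.5   0.3 -96.2] F [-12.6   6.   10.6] op 0.14 q [0.15 0.34 2.   0.01 0.81 0.25]
```

View pics/w7.png

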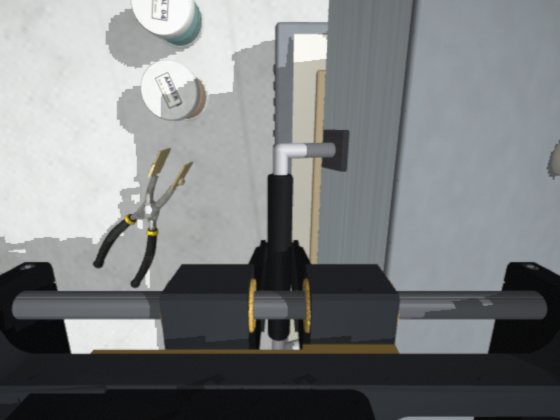

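```bash
python3 -m inch '[0,-0.0105,0.004,0,0,0,1,0,-0.0095,0.0049,0,0,0,1,0,-0.009,0.0062,0,0,0,1,0,-0.0089,0.0063,0,0,0,1,0,-0.0084,0.007,0,0,0,1,0,-0.0084,0.007,0,0,0,1,0,-0.0078,0.0077,0,0,0,1,0,-0.0077,0.0077,0,0,0,1,0,0,0,0,0,0,1]'; python3 -c "
from h import *
log()"; python3 -m inch '[0,-0.0072,0.0083,0,0,0,1,0,-0.0069,0.0084,0,0,0,1,0,-0.0064,0.0089,0,0,0,1,0,-0.0062,0.009,0,0,0,1,0,-0.0057,0.0094,0,0,0,1,0,-0.0053,0.0095,0,0,0,1,0,-0.0048,0.0099,0,0,0,1,0,-0.0045,0.0099,0,0,0,1,0,0,0,0,0,0,1]'; python3 -c "
from h import *
log(); snap('wrist','w8')"
```

```text
t: 14.45
eef_pos: [492.0, 130.2, 204.9]
tcp_rot: [-1.58, 0.004, -1.679]
ft_force: [-18.6, 3.4, 21.8]
opening: 0.14
t 14.45 pos [492.  130.2 204.9] rpy [-90.5   0.3 -96.2] F [-18.6   3.4  21.8] op 0.14 q [0.13 0.31 1.81 0.01 1.03 0.23]
t: 15.35
eef_pos: [567.4, 121.4, 253.6]
tcp_rot: [-1.573, 0.004, -1.679]
ft_force: [-11.7, -2.1, 24.1]
opening: 0.14
t 15.35 pos [567.4 121.4 253.6] rpy [-90.1   0.2 -96.2] F [-11.7  -2.1  24.1] op 0.14 q [0.09 0.37 1.58 0.   1.19 0.2 ]
```

View pics/w8.png

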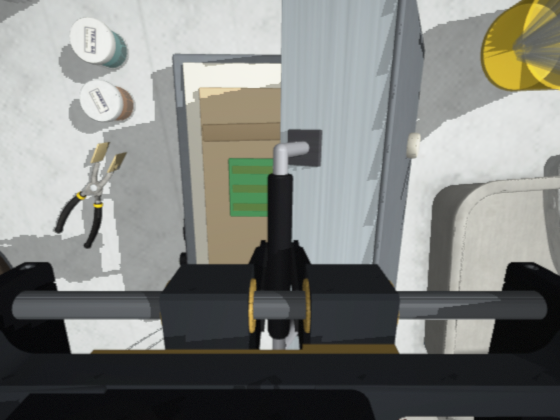

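```bash
cat > arc.py <<'E'
from h import *
from scipy.optimize import least_squares
Q=np.array([(415.7,139.3,41.9),(419.3,138.8,68),(441.1,136.2,133.7),(492,130.2,204.9),(567.4,121.4,253.6)])
p=np.c_[(Q-HINGE)@kx,Q[:,2]+37.5]
s=least_squares(lambda c:np.hypot(p[:,0]-c[0],p[:,1]-c[1])-250.5,[0,56]); c=s.x
def ang(P):
    return np.degrees(np.arctan2(P[...,1]-c[1],-(P[...,0]-c[0])))-3.66
E
python3 - <<'E'
from arc import *
print(c,s.fun.round(2),ang(p).round(2))
x,R=log(); q=np.array([(x-HINGE)@kx,x[2]+37.5]); 
prev=q
for a in [62,66,70,73,76,78,80,81]:
    t=np.radians(a+3.66); w=c+250.5*np.array([-np.cos(t),np.sin(t)]); print(a,"dy %.1f dz %.1f"%(-(w-prev)[1],(w-prev)[0]));prev=w
E
```

```text
[-4.46568219 60.52032627] [ 0.14 -0.13 -0.34  0.58 -0.28] [ 0.66  6.69 22.6  42.76 63.49]
t 15.4 pos [567.4 121.3 253.6] rpy [-90.1   0.2 -96.2] F [-10.2  -2.2  23.4] op 0.14 q [0.09 0.37 1.58 0.   1.19 0.2 ]
62 dy 2.3 dz -6.1
66 dy -6.6 dz 16.2
70 dy -5.5 dz 16.6
73 dy -3.4 dz 12.7
76 dy -2.7 dz 12.8
78 dy -1.4 dz 8.6
80 dy -1.1 dz 8.7
81 dy -0.4 dz 4.3
```

```bash
python3 -m inch '[0,-0.004,0.007,0,0,0,1,0,-0.0035,0.0075,0,0,0,1,0,-0.003,0.008,0,0,0,1,0,-0.0025,0.008,0,0,0,1,0,-0.0022,0.0085,0,0,0,1,0,-0.0018,0.0085,0,0,0,1,0,-0.0013,0.0085,0,0,0,1,0,-0.001,0.007,0,0,0,1,0,0,0,0,0,0,1]'; python3 - <<'E'
from arc import *
x,R=log(); q=np.array([(x-HINGE)@kx,x[2]+37.5]); print(ang(q)); snap("scene","s3")
c=load("s3"); cv2.imwrite("pics/s3c.png",cv2.resize(c["pixels"][60:230,150:350],None,fx=4,fy=3.5,interpolation=cv2.INTER_CUBIC))
E
```

```text
t: 16.3
eef_pos: [630.5, 113.9, 270.9]
tcp_rot: [-1.573, 0.003, -1.679]
ft_force: [-2.3, -3.2, 7.9]
opening: 0.14
t 16.3 pos [630.5 113.9 270.9] rpy [-90.1   0.2 -96.2] F [-2.3 -3.2  7.9] op 0.14 q [0.07 0.45 1.4  0.   1.29 0.18]
78.60502611219027
```

View pics/s3c.png

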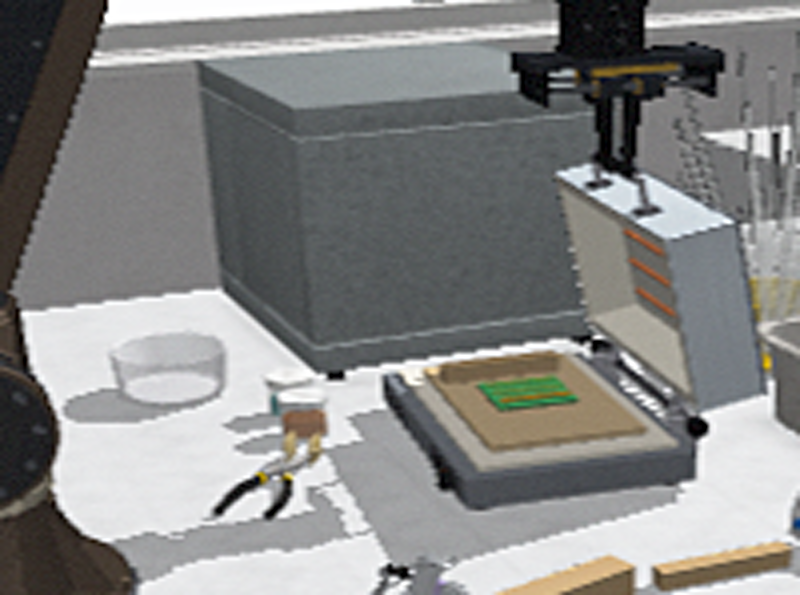

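```bash
cat > lid.py <<'E'
from h import *
def lidang(n):
    c=load(n); C=cloud(c).reshape(-1,3)
    rel=np.c_[(C-HINGE)@kx,(C-HINGE)@ky,C[:,2]]
    # front face now on top: z 245..285, x -45..+40 
    m=(rel[:,0]>-40)&(rel[:,0]<45)&(np.abs(rel[:,1])<145)&(rel[:,2]>245)&(rel[:,2]<290)
    r=rel[m]; A=np.c_[r[:,:2],np.ones(len(r))]; z=r[:,2]
    for _ in range(6):
        s=np.linalg.lstsq(A,z,rcond=None)[0]; e=np.abs(A@s-z); k=e<max(1.5,2.5*np.median(e)); A=A[k]; z=z[k]
    print(n,len(z),"x-slope deg %.2f -> lid angle %.2f, yslope %.2f"%(np.degrees(np.arctan(s[0])),90+np.degrees(np.arctan(s[0])),np.degrees(np.arctan(s[1]))),"resid",np.median(np.abs(A@s-z)).round(2),"z at hinge",s[2].round(1), "x range",A[:,0].min(),A[:,0].max())
E
python3 - <<'E'
from lid import *
c=snap("wrist","w9"); lidang("w9"); lidang("s3"); log()
E
```

```text
w9 21426 x-slope deg 11.44 -> lid angle 101.44, yslope -0.05 resid 0.46 z at hinge 276.1 x range -39.75956170235269 20.546885455869024
s3 237 x-slope deg 11.24 -> lid angle 101.24, yslope -0.09 resid 0.55 z at hinge 274.9 x range -39.98286135395051 18.074854982525896
t 16.4 pos [630.5 113.9 270.9] rpy [-90.1   0.2 -96.2] F [-0.8 -4.2  7.2] op 0.14 q [0.07 0.45 1.4  0.   1.29 0.18]
```

View pics/w9.png

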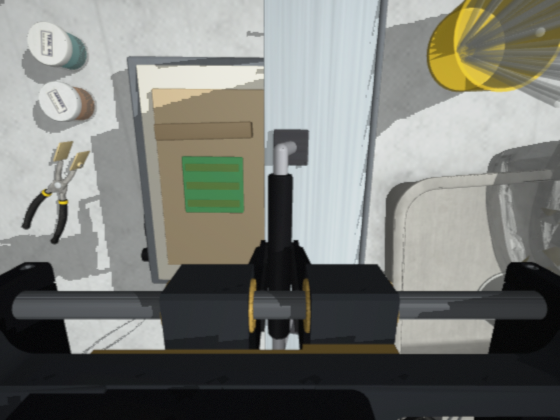

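The face slope gives a lid angle of 90−11.4 = 78.6° in both the wrist and scene views, and the arc agrees. I'll nudge it another ~1.5°.

```bash
python3 -m inch '[0,-0.0005,0.0035,0,0,0,1,0,-0.0003,0.0035,0,0,0,1,0,0,0,0,0,0,1]'; python3 - <<'E'
from lid import *
c=snap("wrist","w10"); lidang("w10"); log()
E
```

```text
t: 16.7
eef_pos: [636.7, 113.1, 271.5]
tcp_rot: [-1.574, 0.003, -1.679]
ft_force: [-5.4, -3.0, 7.0]
opening: 0.135
w10 22836 x-slope deg 10.00 -> lid angle 100.00, yslope -0.05 resid 0.45 z at hinge 274.9 x range -39.999015663357085 26.288696176041448
t 16.75 pos [636.8 113.1 271.5] rpy [-90.2   0.2 -96.2] F [-4.1 -2.9  6.7] op 0.14 q [0.07 0.46 1.38 0.   1.3  0.18]
```

Exactly 80°. I'll open and rise straight up.

```bash
python3 -m inch '[0,0,0,0,0,0,0.4,0,0,0,0,0,0,0.3,0,0,0,0,0,0,0.3,0,-0.01,0,0,0,0,0.3,0,-0.03,0,0,0,0,0.3,0,-0.03,0,0,0,0,0.3,0,-0.03,-0.01,0,0,0,0,0,0,-0.03,0,0,0,-0.3,0,0,-0.04,0,0,0,-0.5,0,0,-0.04,0,0,0,-0.5]'; python3 - <<'E'
from lid import *
c=snap("wrist","w11"); lidang("w11"); snap("top","t4"); log()
E
```

```text
t: 17.75
eef_pos: [516.7, 126.7, 370.5]
tcp_rot: [-1.574, 0.005, -1.679]
ft_force: [0.3, -0.4, -0.0]
opening: 0.628
w11 12609 x-slope deg 10.04 -> lid angle 100.04, yslope -0.07 resid 0.5 z at hinge 274.9 x range -39.99852717735916 26.46846019257229
t 17.85 pos [514.6 127.2 372.1] rpy [-90.1   0.3 -96.1] F [-0.2  0.1  0.5] op 0.71 q [0.11 0.21 1.49 0.01 1.44 0.22]
```

View pics/w11.png

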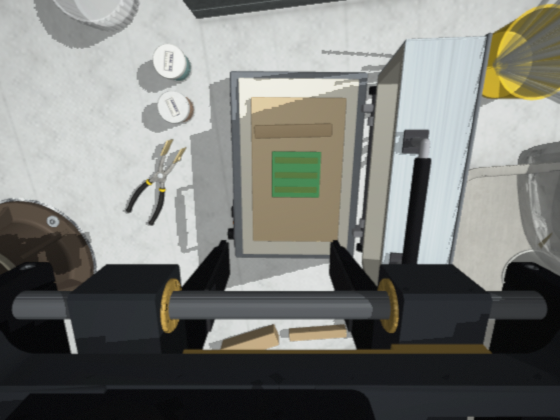

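The lid holds at 80.0°. The wrist view shows the tile at (296,174), the in-bar at (293,130) and the lower shelf over rows 97–240. I'll measure them and cross-check with the top view.

```bash
cat > meas.py <<'E'
from h import *
def rect(c,mask,z,name):
    k=max(cv2.findContours(mask.astype(np.uint8),0,1)[0],key=cv2.contourArea)
    W=np.array([ray(c,*p[0],z)[:2] for p in k],np.float32)
    r=cv2.minAreaRect(W); b=cv2.boxPoints(r); e=[b[1]-b[0],b[2]-b[1]]; e.sort(key=lambda v:-np.hypot(*v))
    a=np.degrees(np.arctan2(e[0][1],e[0][0]))%180
    rel=np.append(r[0],0)-HEARTH
    print(name,"ctr",np.round(r[0],1),"kiln xy",(rel@kx).round(1),(rel@ky).round(1),"size",[round(float(np.hypot(*v)),1) for v in e],"long axis deg",a.round(1))
    return np.array(r[0]),a
E
python3 - <<'E'
from meas import *
for n in ("w11","t4"):
    c=load(n); C=cloud(c); hsv=cv2.cvtColor(c["pixels"],cv2.COLOR_BGR2HSV)
    rel=C-HEARTH; X=rel@kx;Y=rel@ky;Z=C[...,2]
    kil=(np.abs(X)<85)&(np.abs(Y)<130)
    g=kil&(cv2.inRange(hsv,(40,60,30),(95,255,255))>0)
    amber=kil&(Z>63)
    g=cv2.morphologyEx(g.astype(np.uint8),cv2.MORPH_CLOSE,np.ones((9,9)))
    print(n,"tile z",np.median(Z[g>0]).round(1),"hearth z",np.median(Z[kil&(Y<-60)&(X<50)]).round(1))
    rect(c,g,69,"tile")
    b=kil&(Z>74)&(Z<90)&(Y>30); b=cv2.morphologyEx(b.astype(np.uint8),cv2.MORPH_OPEN,np.ones((2,2))); print("bar z",np.median(Z[b>0]).round(1))
    rect(c,b,80,"in bar")
    bf=(cv2.inRange(hsv,(8,40,60),(25,200,255))>0)&kil&(np.abs(Z-60)<4)
    rect(c,bf,60,"hearth")
c=load("w11"); cv2.imwrite("pics/w11c.png",cv2.resize(c["pixels"][60:265,215:385],None,fx=3.5,fy=2.9,interpolation=cv2.INTER_CUBIC))
E
```

```text
w11 tile z 66.6 hearth z 59.7
tile ctr [543.7 125.4] kiln xy -5.6 1.0 size [78.2, 75.5] long axis deg 173.4
bar z 79.8
in bar ctr [547.  193.1] kiln xy -9.9 68.7 size [118.8, 19.9] long axis deg 175.2
hearth ctr [545.3 125.5] kiln xy -4.1 1.3 size [238.9, 148.8] long axis deg 83.3
t4 tile z 67.3 hearth z 63.0
tile ctr [543.6 122.7] kiln xy -5.4 -1.7 size [81.0, 76.4] long axis deg 173.3
bar z 76.6
in bar ctr [512.5 188.2] kiln xy -43.7 59.9 size [37.3, 16.6] long axis deg 1.4
hearth ctr [543.3 102.2] kiln xy -3.4 -22.1 size [196.7, 151.6] long axis deg 83.0
```

View pics/w11c.png

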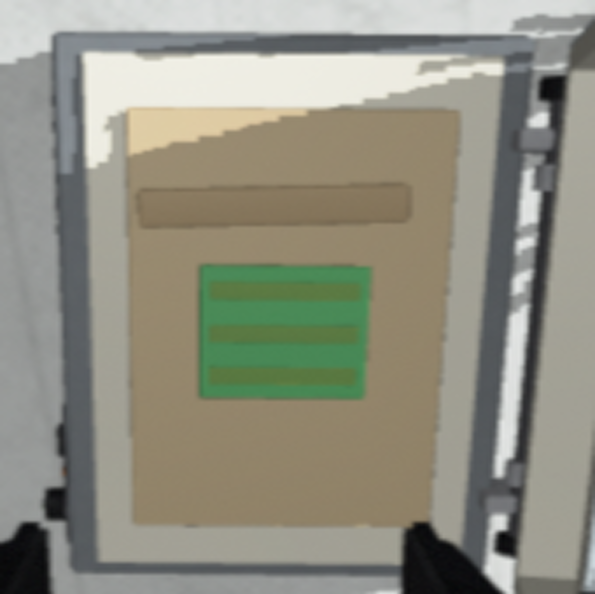

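```bash
cat > km.py <<'E'
from meas import *
def kmeas(n):
    c=load(n); C=cloud(c); hsv=cv2.cvtColor(c["pixels"],cv2.COLOR_BGR2HSV)
    rel=C-HEARTH; X=rel@kx;Y=rel@ky;Z=C[...,2]
    kil=(np.abs(X)<90)&(np.abs(Y)<130)
    g=kil&(cv2.inRange(hsv,(40,60,30),(95,255,255))>0)
    g=cv2.morphologyEx(g.astype(np.uint8),cv2.MORPH_CLOSE,np.ones((9,9)))
    t=rect(c,g,69,"tile")
    out=[t]
    for nm,sel in (("in bar",Y>30),("out bar",Y<-30)):
        b=kil&(Z>73)&(Z<86)&sel; b=cv2.morphologyEx(b.astype(np.uint8),cv2.MORPH_OPEN,np.ones((2,2)))
        if b.sum()>150: print("z",np.median(Z[b>0]).round(1)); out.append(rect(c,b,80,nm))
    bf=(cv2.inRange(hsv,(8,40,60),(25,200,255))>0)&kil&(np.abs(Z-60)<4)
    rect(c,bf,60,"hearth")
    return out
E
python3 - <<'E'
from km import *
log(); snap("wrist","w12"); kmeas("w12")
# tip offset with tilt check not needed; plan to bar A
delta((558.6,-221.7,150))
E
```

```text
t 17.85 pos [514.6 127.2 372.1] rpy [-90.1   0.3 -96.1] F [-0.2  0.1  0.5] op 0.71 q [0.11 0.21 1.49 0.01 1.44 0.22]
tile ctr [543.6 125.5] kiln xy -5.7 1.1 size [78.5, 75.6] long axis deg 173.6
z 79.8
in bar ctr [546.8 193.1] kiln xy -10.1 68.6 size [119.3, 19.9] long axis deg 175.2
hearth ctr [545.3 125.5] kiln xy -4.1 1.3 size [238.9, 148.8] long axis deg 83.3
t 17.9 pos [516.6 127.  371.9] rpy [-90.1   0.3 -96.1] F [ 1.2  0.5 -0.4] op 0.73 q [0.11 0.22 1.49 0.01 1.44 0.22]
tool shift mm [343.3 220.1  79.4]
```

```bash
python3 -m inch '[0.049,0,0.0113,0,0,0,-0.2,0.049,0,0.0113,0,0,0,-0.2,0.049,0,0.0113,0,0,0,-0.2,0.049,0,0.0113,0,0,0,-0.2,0.049,0,0.0113,0,0,0,-0.2,0.049,0,0.0113,0,0,0,-0.2,0.049,0,0.0113,0,0,0,-0.2]'; python3 -m inch '[0,0.02,0,0,8.47,0,-0.2,0,0.02,0,0,8.47,0,-0.2,0,0.02,0,0,8.47,0,-0.2,0,0.02,0,0,8.47,0,-0.2,0,0.02,0,0,8.47,0,-0.2,0,0.02,0,0,8.47,0,-0.2,0,0.02,0,0,8.47,0,-0.2,0,0.02,0,0,8.47,0,-0.2,0,0.02,0,0,8.47,0,-0.2,0,0.02,0,0,8.47,0,-0.2]'; python3 - <<'E'
from meas import *
c=snap("wrist","w13")
a=np.radians(179.2); go(np.array([558.6,-221.7,100]),downR((-np.sin(a),np.cos(a),0)))
hsv=cv2.cvtColor(c["pixels"],cv2.COLOR_BGR2HSV);C=cloud(c)
b=(cv2.inRange(hsv,(8,40,60),(25,200,255))>0)&(np.abs(C[...,0]-558)<75)&(np.abs(C[...,1]+221)<40)&(C[...,2]>16)&(C[...,2]<25)
print(np.median(C[b][:,2])); rect(c,b,20,"barA")
E
```

```text
t: 18.6
eef_pos: [559.9, -223.7, 368.3]
tcp_rot: [-1.574, 0.004, -1.679]
ft_force: [0.6, 0.3, 0.3]
opening: 0.6
t: 19.6
eef_pos: [559.4, -220.6, 167.3]
tcp_rot: [-1.575, -0.003, 3.12]
ft_force: [0.5, -0.8, -0.6]
opening: 0.601
t 19.65 pos [ 558.2 -220.   164.1] rpy [-90.4  -0.4 178.2] F [ 0.2 -0.3 -2.7] op 0.6 q [-0.49  0.48  1.64  0.    1.03  1.11]
rot deg [ 0.4 -1.   0.4] shift in target axes mm [-0.4 64.1  1.7] world [  0.4  -1.7 -64.1]
19.904707533447485
barA ctr [ 559.1 -221.9] kiln xy 48.3 -342.4 size [117.5, 19.4] long axis deg 179.3
```

View pics/w13.png

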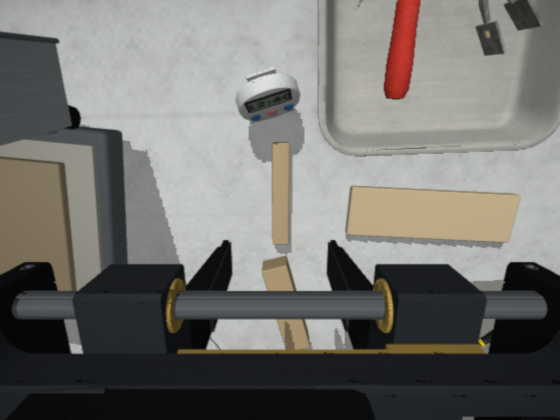

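```bash
python3 -m inch '[-0.0008,0.03,0.0018,0.4,-1,0.4,-0.2,0,0.03,0,0,0,0,-0.2,0,0.03,0,0,0,0,-0.2,0,0.03,0,0,0,0,-0.2,0,0.03,0,0,0,0,-0.2,0,0.015,0,0,0,0,-0.2,0,0,0,0,0,0,-0.2]'; python3 -c "
from h import *
delta((559,-221.8,-18))"
```

```text
t: 20.35
eef_pos: [559.4, -221.9, 1.6]
tcp_rot: [-1.57, 0.001, -3.138]
ft_force: [-0.2, 0.2, 0.1]
opening: 0.599
t 20.35 pos [ 559.4 -221.9    1.6] rpy [ -89.9    0.  -179.8] F [-0.2  0.2  0.1] op 0.6 q [-0.49  0.69  1.77 -0.    0.68  1.08]
tool shift mm [ 0.5 19.6 -0.1]
```

```bash
python3 -m inch '[0,0.01,0,0,0.9,0,-0.2,0,0.005,0,0,0,0,-0.2,0,0.004,0,0,0,0,-0.2,0,0,0,0,0,0,1,0,0,0,0,0,0,1,0,0,0,0,0,0,1,0,0,0,0,0,0,1,0,0,0,0,0,0,1,0,0,0,0,0,0,1]'; python3 -c "
from h import *
log(); snap('wrist','w14')"
```

```text
t: 21.25
eef_pos: [559.8, -221.9, -15.7]
tcp_rot: [-1.569, 0.004, 3.128]
ft_force: [0.7, 0.8, 2.5]
opening: 0.207
t 21.25 pos [ 559.8 -221.9  -15.7] rpy [-89.9   0.2 179.2] F [0.7 0.8 2.5] op 0.21 q [-0.49  0.72  1.78 -0.    0.64  1.1 ]
```

View pics/w14.png

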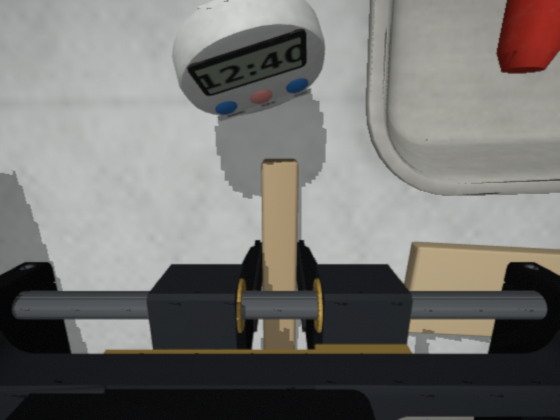

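Gripped at 20 mm opening, which matches the thin bar. I'll lift it and carry it to the kiln.

```bash
python3 -m inch '[0,-0.01,0,0,0,0,1,0,-0.04,0,0,0,0,1,0,-0.05,0,0,0,0,1,0,-0.05,0,0,0,0,1,0,-0.02,0,0,4,0,1,0,0,0,0,0,0,1]'; python3 -c "
from h import *
a=np.radians(175.2); go(np.array([538,58,154.]),downR((-np.sin(a),np.cos(a),0)))"
```

```text
t: 21.9
eef_pos: [560.3, -222.1, 158.1]
tcp_rot: [-1.566, 0.009, 3.056]
ft_force: [0.6, -0.7, -1.7]
opening: 0.202
t 21.9 pos [ 560.3 -222.1  158.1] rpy [-89.8   0.5 175.1] F [ 0.6 -0.7 -1.7] op 0.2 q [-0.49  0.48  1.66 -0.    0.99  1.17]
rot deg [-0.2 -0.1 -0.5] shift in target axes mm [  45.7    4.1 -277.2] world [-22.3 280.1  -4.1]
```

```bash
python3 -m inch '[0.0057,0,-0.03,-0.2,0,-0.5,1,0.0057,0,-0.035,0,0,0,1,0.0057,0,-0.035,0,0,0,1,0.0057,0,-0.035,0,0,0,1,0.0057,0,-0.035,0,0,0,1,0.0057,0,-0.035,0,0,0,1,0.0057,0,-0.035,0,0,0,1,0.0057,0,-0.037,0,0,0,1,0,0,0,0,0,0,1,0,0,0,0,0,0,1]'; python3 - <<'E'
from km import *
c=snap('wrist','w15'); a=np.radians(175.2); go(np.array([538,58,74.]),downR((-np.sin(a),np.cos(a),0)))
kmeas('w15')
E
```

```text
t: 22.9
eef_pos: [536.3, 58.9, 153.7]
tcp_rot: [-1.572, -0.007, 3.061]
ft_force: [0.3, 1.0, -0.7]
opening: 0.206
t 22.95 pos [536.5  58.1 153.9] rpy [-90.1  -0.4 175.3] F [-0.1 -0.9 -1.5] op 0.21 q [-0.02  0.41  1.8   0.    0.93  1.64]
rot deg [0.1 0.1 0.4] shift in target axes mm [-1.5 79.9 -0. ] world [  1.5  -0.1 -79.9]
tile ctr [544.3 123.5] kiln xy -4.8 -0.9 size [79.0, 74.8] long axis deg 173.1
z 79.8
in bar ctr [543.8 191.7] kiln xy -13.0 66.9 size [119.0, 22.7] long axis deg 175.3
hearth ctr [545.3 124.9] kiln xy -4.0 0.6 size [238.3, 149.0] long axis deg 83.3
```

View pics/w15.png

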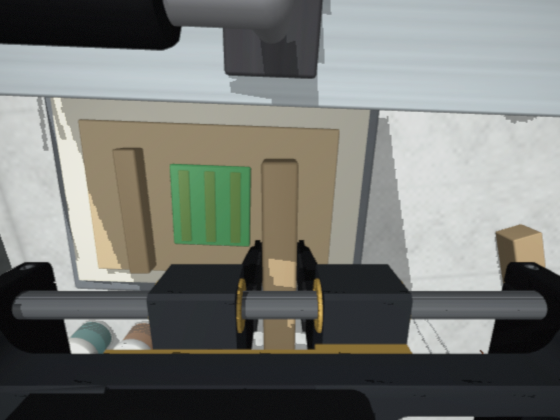

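```bash
python3 -m inch '[-0.001,0.02,0.001,0,0,0.4,1,0,0.025,0,0,0,0,1,0,0.025,0,0,0,0,1,0,0.02,0,0,0,0,1,0,0.01,0,0,0,0,1,0,0,0,0,0,0,1]'; python3 -c "
from h import *
a=np.radians(175.2); go(np.array([537.7,56.7,44.5]),downR((-np.sin(a),np.cos(a),0)))"
```

```text
t: 23.55
eef_pos: [537.3, 56.5, 53.5]
tcp_rot: [-1.572, -0.001, 3.057]
ft_force: [-0.2, 0.6, -1.2]
opening: 0.207
t 23.55 pos [537.3  56.5  53.5] rpy [-90.1  -0.  175.1] F [-0.2  0.6 -1.2] op 0.21 q [-0.02  0.55  1.9   0.    0.69  1.64]
rot deg [ 0.1 -0.1  0. ] shift in target axes mm [-0.4  9.  -0.2] world [ 0.4  0.2 -9. ]
```

```bash
python3 -m inch '[0,0.004,0,0,0,0,1,0,0.003,0,0,0,0,1,0,0,0,0,0,0,1]'; python3 -m inch '[0,0.001,0,0,0,0,1,0,0.001,0,0,0,0,1,0,0,0,0,0,0,1]'
```

```text
t: 23.85
eef_pos: [538.0, 57.4, 47.9]
tcp_rot: [-1.572, 0.002, 3.058]
ft_force: [-0.1, 0.0, -1.4]
opening: 0.21
t: 24.15
eef_pos: [537.9, 57.5, 45.7]
tcp_rot: [-1.572, 0.002, 3.058]
ft_force: [0.2, -0.1, 0.4]
opening: 0.202
```

```bash
python3 -m inch '[0,0.001,0,0,0,0,1,0,0,0,0,0,0,1]'; python3 -m inch '[0,0,0,0,0,0,0.35,0,0,0,0,0,0,0.35,0,0,0,0,0,0,0.35,0,-0.005,0,0,0,0,0.35,0,-0.02,0,0,0,0,0.35,0,-0.04,0,0,0,0,0.35,0,-0.04,0,0,0,0,0.2,0,-0.04,0,0,0,0,0]';python3 -c "
from h import *
log()"
```

```text
t: 24.35
eef_pos: [537.9, 57.5, 44.6]
tcp_rot: [-1.572, 0.002, 3.058]
ft_force: [0.2, 0.0, -1.4]
opening: 0.206
t: 25.15
eef_pos: [537.3, 57.2, 191.6]
tcp_rot: [-1.572, 0.002, 3.058]
ft_force: [0.0, 0.8, -0.5]
opening: 0.434
t 25.15 pos [537.3  57.2 191.6] rpy [-9.010e+01  1.000e-01  1.752e+02] F [ 0.   0.8 -0.5] op 0.43 q [-0.02  0.36  1.76  0.    1.01  1.64]
```

```bash
python3 -m inch '[0.02,-0.04,-0.02,0,0,0,0,0.02,-0.04,-0.02,0,0,0,0,0,-0.04,-0.02,0,-8.5,0,0,0,-0.04,0,0,-8.5,0,-0.2,0,-0.02,0,0,-8.5,0,-0.4,0,0,0,0,-8.5,0,-0.4,0,0,0,0,-8.5,0,-0.4,0,0,0,0,-8.5,0,-0.4,0,0,0,0,-8.5,0,-0.4,0,0,0,0,-8.5,0,-0.4]'; python3 -m inch '[0,0,0,0,-8.5,0,-0.4,0,0,0,0,-8.5,0,-0.4,0,0,0,0,-8.5,0,-0.4,0,0,0,0,0,0,-0.4]'; python3 - <<'E'
from km import *
from lid import lidang
log(); c=snap('wrist','w16'); o=kmeas('w16'); lidang('w16'); snap("top","t5"); print("top:"); kmeas("t5")
E
```

```text
t: 26.15
eef_pos: [502.2, 120.1, 370.1]
tcp_rot: [-1.57, 0.002, -2.032]
ft_force: [0.1, 0.5, 0.3]
opening: 0.702
t: 26.55
eef_pos: [502.2, 120.1, 370.0]
tcp_rot: [-1.569, 0.002, -1.591]
ft_force: [-0.4, 0.2, -1.0]
opening: 0.702
t 26.55 pos [502.2 120.1 370. ] rpy [-89.9   0.1 -91.2] F [-0.4  0.2 -1. ] op 0.7 q [0.11 0.19 1.53 0.   1.42 0.13]
tile ctr [542.8 125.4] kiln xy -6.5 0.8 size [79.4, 75.5] long axis deg 173.1
z 79.8
in bar ctr [546.9 193.3] kiln xy -10.0 68.8 size [119.2, 19.9] long axis deg 175.2
z 79.8
out bar ctr [538.7  56.5] kiln xy -2.9 -68.0 size [119.5, 21.2] long axis deg 175.0
hearth ctr [545.3 125.5] kiln xy -4.1 1.2 size [239.1, 148.8] long axis deg 83.3
w16 12151 x-slope deg 10.07 -> lid angle 100.07, yslope -0.08 resid 0.51 z at hinge 274.9 x range -39.99770497814118 26.230901944658505
top:
tile ctr [543.6 122.7] kiln xy -5.4 -1.7 size [81.0, 76.4] long axis deg 173.3
z 78.2
out bar ctr [548.1  50.9] kiln xy 7.0 -72.6 size [93.8, 20.3] long axis deg 175.0
hearth ctr [542.7  96.3] kiln xy -3.4 -28.0 size [185.9, 151.4] long axis deg 83.2
```

View pics/w16.png

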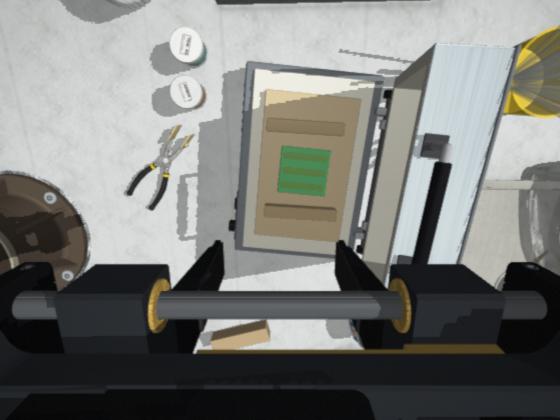

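The new bar is at (538.7,56.5), parallel within 0.2°. It lies 69 mm from the tile's middle, against 68 mm on the other side, and both bar tops read 79.8. Now the upper shelf.

```bash
python3 -m inch '[0.048,0,0.003,0,0,0,-0.6,0.048,0,0.003,0,0,0,-0.6,0.048,0,0.004,0,0,0,-0.6,0.048,0,0.004,0,0,0,-0.6,0.048,0,0.004,0,0,0,-0.6,0.048,0.015,0.004,0,0,0,-0.6,0.048,0.02,0.004,0,0,0,-0.6,0.048,0.03,0.004,0,0,0,-0.6,0.048,0.03,0.004,0,0,0,-0.6,0.048,0.03,0.003,0,0,0,-0.6]'; python3 -m inch '[0.035,0.03,0,0,0,0,-0.6,0,0.03,0,0,0,0,-0.6,0,0,0,0,0,0,-0.6]'; python3 - <<'E'
from meas import *
log(); c=snap("wrist","w17"); hsv=cv2.cvtColor(c["pixels"],cv2.COLOR_BGR2HSV);C=cloud(c)
b=(cv2.inRange(hsv,(8,40,60),(25,200,255))>0)&(C[...,2]>8)&(C[...,2]<16)
print(np.median(C[b][:,2]),b.sum()); rect(c,b,12,"shelf")
w=load("w13"); hsv=cv2.cvtColor(w["pixels"],cv2.COLOR_BGR2HSV);C=cloud(w)
b=(cv2.inRange(hsv,(8,40,60),(25,200,255))>0)&(C[...,2]>8)&(C[...,2]<15)&(C[...,1]<-290); rect(w,b,12,"shelf w13")
w=load("w1"); hsv=cv2.cvtColor(w["pixels"],cv2.COLOR_BGR2HSV);C=cloud(w)
b=(cv2.inRange(hsv,(8,40,60),(25,200,255))>0)&(C[...,2]>8)&(C[...,2]<15)&(C[...,1]<-290); rect(w,b,12,"shelf w1")
E
```

```text
t: 27.65
eef_pos: [527.5, -342.8, 254.8]
tcp_rot: [-1.569, 0.001, -1.598]
ft_force: [0.8, 0.5, -0.5]
opening: 0.801
t: 27.95
eef_pos: [525.3, -375.6, 191.5]
tcp_rot: [-1.574, 0.006, -1.598]
ft_force: [-0.1, 0.2, -0.1]
opening: 0.8
t 27.95 pos [ 525.3 -375.6  191.5] rpy [-90.2   0.4 -91.6] F [-0.1  0.2 -0.1] op 0.8 q [-0.72  0.52  1.49  0.    1.14 -0.7 ]
11.933268181920306 7213
shelf ctr [ 529.2 -402.1] kiln xy 38.7 -524.9 size [198.4, 59.0] long axis deg 85.9
shelf w13 ctr [ 529.7 -401.7] kiln xy 39.2 -524.4 size [199.1, 60.0] long axis deg 85.9
shelf w1 ctr [ 528.8 -402.3] kiln xy 38.4 -525.1 size [198.0, 59.4] long axis deg 85.9
```

View pics/w17.png

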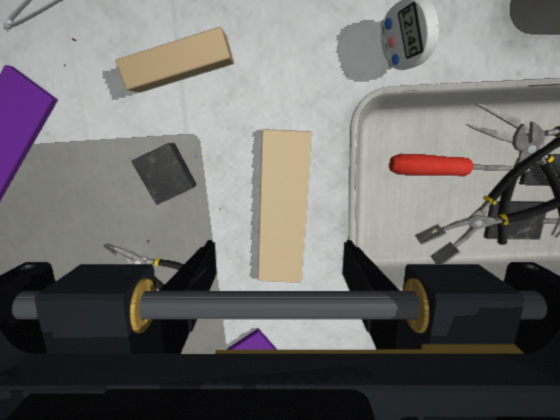

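```bash
python3 -c "
from h import *
a=np.radians(-94.1); go(np.array([529.3,-402.,0]),downR((-np.sin(a),np.cos(a),0)))
c=load('w17')
print([P(c,u,v).round(0).tolist() for u,v in [(352,150),(356,200),(350,220)]])"
```

```text
t 28.0 pos [ 526.4 -375.5  194.4] rpy [-90.1   0.2 -91.5] F [-0.1 -0.   0.3] op 0.8 q [-0.72  0.52  1.49  0.    1.14 -0.7 ]
rot deg [ 0.1  2.6 -0.2] shift in target axes mm [ 26.2 194.4   4.8] world [   2.9  -26.5 -194.4]
[[607.0, -326.0, 45.0], [614.0, -383.0, 44.0], [608.0, -407.0, 44.0]]
```

```bash
python3 -m inch '[0,0,0,0.1,2.6,-0.2,-0.6,0.026,0.03,0.005,0,0,0,-0.6,0,0.04,0,0,0,0,-0.6,0,0.04,0,0,0,0,-0.6,0,0.04,0,0,0,0,-0.6,0,0.03,0,0,0,0,-0.6,0,0.01,0,0,0,0,-0.6,0,0,0,0,0,0,-0.6]'; python3 -c "
from h import *
a=np.radians(-94.1); go(np.array([529.3,-402.,-24]),downR((-np.sin(a),np.cos(a),0)))
c=snap('wrist','w18')"
```

```text
t: 28.8
eef_pos: [531.6, -402.3, 6.4]
tcp_rot: [-1.567, -0.002, -1.639]
ft_force: [-0.2, -0.0, 0.4]
opening: 0.803
t 28.8 pos [ 531.6 -402.3    6.4] rpy [-89.8  -0.1 -93.9] F [-0.2 -0.   0.4] op 0.8 q [-0.75  0.75  1.6   0.    0.79 -0.68]
rot deg [-0.2  0.2  0.1] shift in target axes mm [-0.2 30.4 -2.3] world [ -2.3   0.3 -30.4]
```

View pics/w18.png

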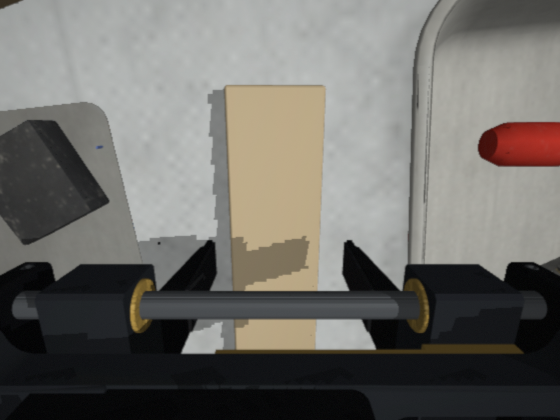

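```bash
python3 -m inch '[0,0.012,-0.0023,0,0,0,-0.6,0,0.01,0,0,0,0,-0.6,0,0.004,0,0,0,0,-0.6,0,0,0,0,0,0,-0.6]'; python3 -m inch '[0,0.0015,0,0,0,0,-0.6,0,0.0015,0,0,0,0,-0.6,0,0,0,0,0,0,-0.6]'
```

```text
t: 29.25
eef_pos: [528.5, -402.3, -20.9]
tcp_rot: [-1.568, -0.001, -1.639]
ft_force: [-0.6, -1.0, 1.5]
opening: 0.8
t: 29.55
eef_pos: [528.7, -402.5, -23.3]
tcp_rot: [-1.567, -0.002, -1.639]
ft_force: [0.1, 0.4, 0.7]
opening: 0.804
```

```bash
python3 -m inch '[0,0.0015,0,0,0,0,-0.6,0,0,0,0,0,0,1,0,0,0,0,0,0,1,0,0,0,0,0,0,1,0,0,0,0,0,0,1,0,0,0,0,0,0,1]';  python3 -m inch '[0,-0.01,0,0,0,0,1,0,-0.02,0,0,0,0,1,0,-0.03,0,0,0,0,1,0,0,0,0,0,0,1]'; python3 -c "
from h import *
log();snap('wrist','w19')"
```

```text
t: 30.15
eef_pos: [528.7, -402.5, -24.8]
tcp_rot: [-1.567, -0.002, -1.639]
ft_force: [0.5, 1.1, -0.4]
opening: 0.63
t: 30.55
eef_pos: [529.9, -403.6, 39.1]
tcp_rot: [-1.563, -0.005, -1.639]
ft_force: [0.3, -1.1, -3.3]
opening: 0.628
t 30.55 pos [ 529.9 -403.6   39.1] rpy [-89.5  -0.3 -93.9] F [ 0.3 -1.1 -3.3] op 0.63 q [-0.75  0.71  1.59  0.    0.84 -0.68]
```

View pics/w19.png

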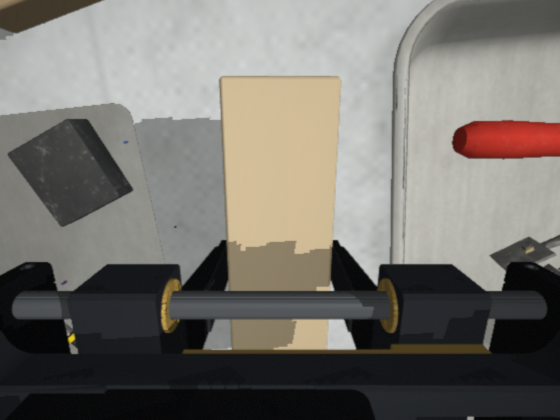

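Shelf gripped (60 mm opening, ~3.3 N load). I'll raise it, carry it to the front of the kiln, and slide in under the lid's front edge.

```bash
python3 -m inch '[0,-0.03,0,0,0,0,1,0,-0.04,0,0,0,0,1,0,-0.04,0,0,1.6,0,1,0,-0.02,0,0,0,0,1,0,0,0,0,0,0,1]'; python3 -c "
from h import *
a=np.radians(-95.5); go(np.array([470.,132.,170]),downR((-np.sin(a),np.cos(a),0)))"
```

```text
t: 31.1
eef_pos: [528.7, -402.6, 167.0]
tcp_rot: [-1.564, -0.004, -1.667]
ft_force: [-0.7, -1.6, -3.4]
opening: 0.629
t 31.1 pos [ 528.7 -402.6  167. ] rpy [-89.6  -0.2 -95.5] F [-0.7 -1.6 -3.4] op 0.63 q [-0.75  0.56  1.48  0.    1.09 -0.66]
rot deg [-0.4  0.   0.2] shift in target axes mm [-526.5   -3.  -109.6] world [-58.7 534.6   3. ]
```

```bash
python3 -m inch '[-0.02,0,-0.012,-0.4,0,0.2,1,-0.035,0,-0.012,0,0,0,1,-0.04,0,-0.011,0,0,0,1,-0.04,0,-0.01,0,0,0,1,-0.04,0,-0.01,0,0,0,1,-0.04,0,-0.01,0,0,0,1,-0.04,0,-0.01,0,0,0,1,-0.04,0,-0.01,0,0,0,1,-0.04,0,-0.005,0,0,0,1,-0.04,0,-0.005,0,0,0,1]';python3 -m inch '[-0.04,0,-0.004,0,0,0,1,-0.04,0,-0.004,0,0,0,1,-0.037,0,-0.002,0,0,0,1,-0.02,0,-0.002,0,0,0,1,-0.013,0,-0.002,0,0,0,1,0,0,0,0,0,0,1]'; python3 - <<'E'
from h import *
snap('wrist','w20')
a=np.radians(-95.5); go(np.array([470.,132.,64]),downR((-np.sin(a),np.cos(a),0)))
E
```

```text
t: 32.1
eef_pos: [468.0, -18.0, 164.0]
tcp_rot: [-1.577, 0.002, -1.667]
ft_force: [0.7, -1.2, -3.5]
opening: 0.627
t: 32.7
eef_pos: [469.0, 131.8, 164.9]
tcp_rot: [-1.577, 0.001, -1.665]
ft_force: [0.2, -0.3, -3.0]
opening: 0.63
t 32.75 pos [469.3 131.  165.2] rpy [-90.3   0.1 -95.4] F [-0.  -0.5 -3.9] op 0.63 q [0.14 0.33 1.91 0.   0.91 0.23]
rot deg [ 0.3  0.1 -0.1] shift in target axes mm [ -1.1 101.2   0.6] world [   0.7    1.  -101.2]
```

View pics/w20.png

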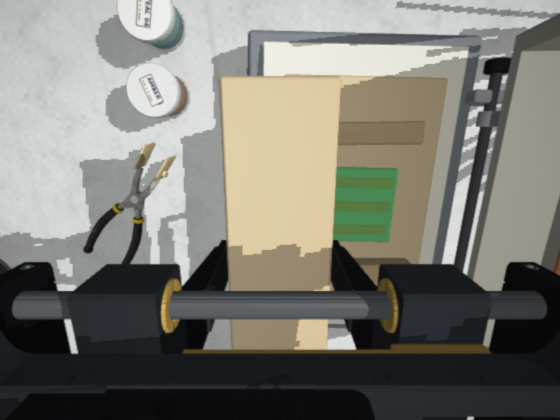

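```bash
python3 -m inch '[0,0.025,0,0.3,0,0,1,0,0.03,0,0,0,0,1,0,0.025,0,0,0,0,1,0,0.015,0,0,0,0,1,0,0.006,0,0,0,0,1,0,0,0,0,0,0,1]';python3 - <<'E'
from h import *
a=np.radians(-95.5); go(np.array([542.8,124.8,64]),downR((-np.sin(a),np.cos(a),0)))
E
```

```text
t: 33.35
eef_pos: [469.7, 130.3, 64.7]
tcp_rot: [-1.57, 0.001, -1.668]
ft_force: [-0.2, -0.3, -3.3]
opening: 0.627
t 33.35 pos [469.7 130.3  64.7] rpy [-90.    0.1 -95.6] F [-0.2 -0.3 -3.3] op 0.63 q [0.13 0.48 2.02 0.   0.65 0.23]
rot deg [-0.  -0.1 -0.1] shift in target axes mm [-1.6  0.7 73.3] world [73.1 -5.5 -0.7]
```

```bash
python3 -m inch '[-0.0016,0,0.012,0,0,0,1,0,0,0.015,0,0,0,1,0,0,0.013,0,0,0,1,0,0,0.01,0,0,0,1,0,0,0,0,0,0,1]';python3 - <<'E'
from h import *
from lid import lidang
c=snap("wrist","w21"); lidang("w21"); snap("scene","s4");lidang("s4")
cv2.imwrite("pics/s4c.png",cv2.resize(load("s4")["pixels"][60:230,150:350],None,fx=4,fy=3.5,interpolation=cv2.INTER_CUBIC))
a=np.radians(-95.5); go(np.array([542.8,124.8,64]),downR((-np.sin(a),np.cos(a),0)))
E
```

```text
t: 33.85
eef_pos: [521.4, 127.7, 65.6]
tcp_rot: [-1.568, 0.002, -1.667]
ft_force: [-0.5, -0.8, -4.5]
opening: 0.623
  return _methods._mean(a, axis=axis, dtype=dtype,
  ret = ret.dtype.type(ret / rcount)
Traceback (most recent call last):
  File "lid.py", line 10, in lidang
    print(n,len(z),"x-slope deg %.2f -> lid angle %.2f, yslope %.2f"%(np.degrees(np.arctan(s[0])),90+np.degrees(np.arctan(s[0])),np.degrees(np.arctan(s[1]))),"resid",np.median(np.abs(A@s-z)).round(2),"z at hinge",s[2].round(1), "x range",A[:,0].min(),A[:,0].max())
                                                                                                                                                                                                                                              ~~~~~~~~~~^^
ValueError: zero-size array to reduction operation minimum which has no identity
```

View pics/w21.png

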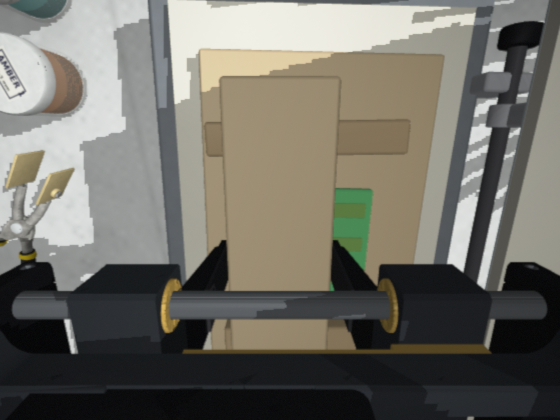

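```bash
python3 - <<'E'
from h import *
from lid import lidang
snap("scene","s4");lidang("s4")
c=load("s4"); cv2.imwrite("pics/s4c.png",cv2.resize(c["pixels"][60:230,150:350],None,fx=4,fy=3.5,interpolation=cv2.INTER_CUBIC))
a=np.radians(-95.5); go(np.array([542.8,124.8,64]),downR((-np.sin(a),np.cos(a),0)))
E
```

```text
s4 266 x-slope deg 10.00 -> lid angle 100.00, yslope -0.00 resid 0.58 z at hinge 273.7 x range -39.97244991788941 23.219003002099445
t 33.95 pos [519.6 127.9  65.3] rpy [-89.9   0.1 -95.5] F [-0.1 -0.  -3.5] op 0.63 q [0.12 0.53 1.9  0.   0.71 0.21]
rot deg [-0.1 -0.  -0.1] shift in target axes mm [ 0.8  1.3 23.4] world [23.2 -3.1 -1.3]
```

View pics/s4c.png

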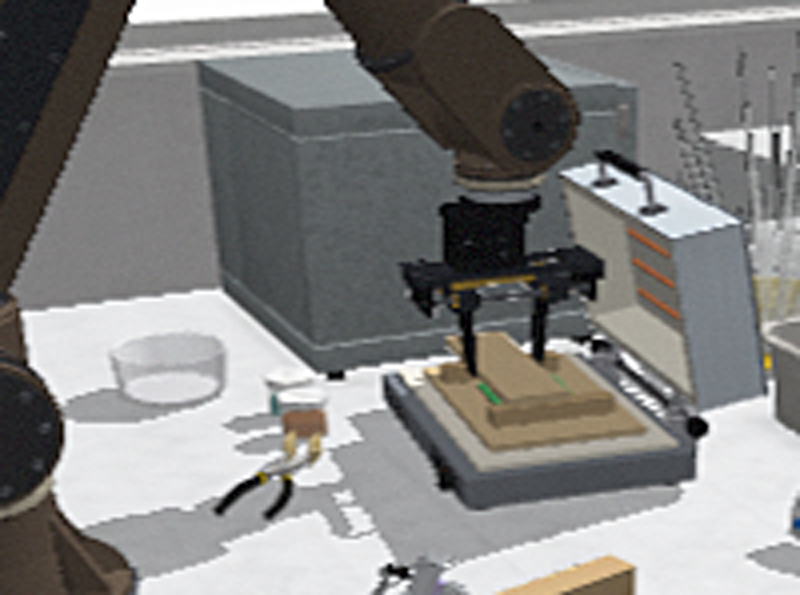

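The body sits well below the lid's front edge, and the lid is still at 80°. I'll slide in the last 23 mm.

```bash
python3 -m inch '[0.0008,0,0.008,0,0,0,1,0,0,0.008,0,0,0,1,0,0,0.006,0,0,0,1,0,0,0,0,0,0,1]';python3 - <<'E'
from h import *
a=np.radians(-95.5); go(np.array([542.8,124.8,55.5]),downR((-np.sin(a),np.cos(a),0)))
E
```

```text
t: 34.35
eef_pos: [542.6, 124.9, 65.4]
tcp_rot: [-1.568, 0.002, -1.667]
ft_force: [-0.8, 0.9, -3.4]
opening: 0.631
t 34.35 pos [542.6 124.9  65.4] rpy [-89.9   0.1 -95.5] F [-0.8  0.9 -3.4] op 0.63 q [0.11 0.55 1.85 0.   0.74 0.2 ]
rot deg [-0.1 -0.  -0.1] shift in target axes mm [0.1 9.9 0.2] world [ 0.2 -0.1 -9.9]
```

```bash
python3 -m inch '[0,0.004,0,0,0,0,1,0,0.003,0,0,0,0,1,0,0.0015,0,0,0,0,1,0,0,0,0,0,0,1]';python3 -m inch '[0,0.001,0,0,0,0,1,0,0,0,0,0,0,1]'; python3 -m inch '[0,0.001,0,0,0,0,1,0,0,0,0,0,0,1]'
```

```text
t: 34.75
eef_pos: [541.4, 125.1, 56.6]
tcp_rot: [-1.57, 0.002, -1.667]
ft_force: [0.8, -0.4, -3.5]
opening: 0.63
t: 34.95
eef_pos: [541.7, 125.1, 55.9]
tcp_rot: [-1.569, 0.002, -1.667]
ft_force: [0.1, -0.5, -3.2]
opening: 0.627
t: 35.15
eef_pos: [541.8, 125.1, 55.2]
tcp_rot: [-1.568, 0.002, -1.667]
ft_force: [-1.1, 0.0, 0.9]
opening: 0.624
```

The contact force switched from -3.2 to +0.9, so the shelf is resting. I'll release, rise 18 mm, retreat to the front, then go up.

```bash
python3 -m inch '[0,0,0,0,0,0,-0.45,0,0,0,0,0,0,-0.45,0,0,0,0,0,0,-0.45,0,-0.004,0,0,0,0,-0.45,0,-0.007,0,0,0,0,-0.45,0,-0.007,0,0,0,0,-0.45,0,0,0,0,0,0,-0.45]';python3 -c "
from h import *
log()"; python3 -m inch '[0,0,-0.01,0,0,0,-0.45,0,0,-0.02,0,0,0,-0.45,0,0,-0.025,0,0,0,-0.45,0,0,-0.025,0,0,0,-0.45,0,-0.02,-0.01,0,0,0,-0.45,0,-0.05,0,0,0,0,-0.45,0,-0.05,0,0,0,0,-0.45,0,-0.05,0,0,0,0,-0.45,0,-0.05,0,0,0,0,-0.45,0,-0.05,0,0,0,0,-0.45]'; python3 - <<'E'
from h import *
log(); snap("wrist","w22"); snap("scene","s5"); snap("top","t6")
cv2.imwrite("pics/s5c.png",cv2.resize(load("s5")["pixels"][60:230,150:350],None,fx=4,fy=3.5,interpolation=cv2.INTER_CUBIC))
E
```

```text
t: 35.85
eef_pos: [542.3, 125.1, 74.2]
tcp_rot: [-1.567, 0.002, -1.667]
ft_force: [0.1, 0.7, 0.2]
opening: 0.727
t 35.85 pos [542.3 125.1  74.2] rpy [-89.8   0.1 -95.5] F [0.1 0.7 0.2] op 0.73 q [0.11 0.54 1.85 0.   0.76 0.2 ]
t: 36.85
eef_pos: [450.2, 133.2, 344.7]
tcp_rot: [-1.569, 0.002, -1.667]
ft_force: [0.1, -0.1, -1.0]
opening: 0.726
t 36.85 pos [450.2 133.2 344.7] rpy [-89.9   0.1 -95.5] F [ 0.1 -0.1 -1. ] op 0.73 q [0.15 0.13 1.67 0.   1.34 0.24]
```

View pics/w22.png

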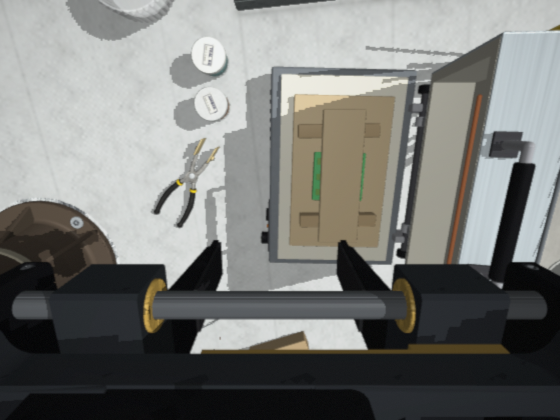

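View pics/s5c.png

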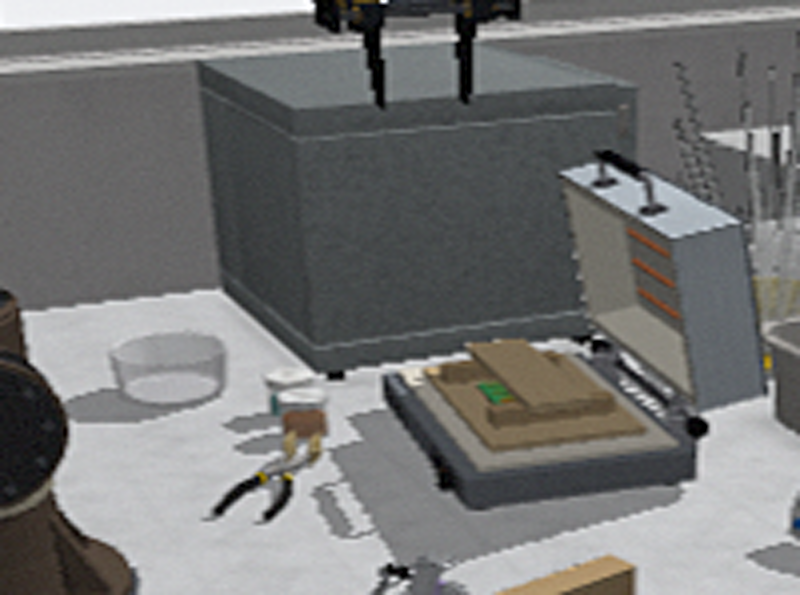

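The shelf bridges both bars over the tile: wrist view shelf at (344,177), bars at (340,130) and (337,219). I'll measure the final positions and check how level it is.

```bash
python3 - <<'E'
from meas import *
from lid import lidang
lidang("w22"); lidang("s5")
c=load("w22"); C=cloud(c); Z=C[...,2]; rel=C-HEARTH; X=rel@kx;Y=rel@ky
m=(np.abs(X)<90)&(np.abs(Y)<130)&(Z>87)&(Z<97); m=cv2.morphologyEx(m.astype(np.uint8),cv2.MORPH_OPEN,np.ones((3,3)))
rect(c,m,92,"upper shelf")
q=C[m>0]; A=np.c_[(q-HEARTH)@kx,(q-HEARTH)@ky,np.ones(len(q))]; s=np.linalg.lstsq(A,q[:,2],rcond=None)[0]; print("z",s[2].round(1),"tilt deg x,y",np.degrees(s[:2]).round(2))
b=(np.abs(X)<90)&(np.abs(Y)<130)&(Z>75)&(Z<85)
for nm,sel in (("in",Y>30),("out",Y<-30)): rect(c,cv2.morphologyEx((b&sel).astype(np.uint8),cv2.MORPH_CLOSE,np.ones((45,3))),80,nm) if 0 else None
hsv=cv2.cvtColor(c["pixels"],cv2.COLOR_BGR2HSV)
for nm,sel in (("in",Y>30),("out",Y<-30)):
    k=b&sel; W=np.array([ray(c,u,v,80)[:2] for v,u in np.argwhere(k)],np.float32); r=cv2.minAreaRect(W); print(nm,r)
g=(np.abs(X)<90)&(np.abs(Y)<60)&(cv2.inRange(hsv,(40,60,30),(95,255,255))>0)
W=np.array([ray(c,u,v,69)[:2] for v,u in np.argwhere(g)],np.float32); print("tile",cv2.minAreaRect(W))
for n in ("top0","t6"):
    print(n,[ray(load(n),*p,49).round(0).tolist() for p in ()])
d=cv2.absdiff(load("t6")["pixels"],load("top0")["pixels"])
cv2.imwrite("pics/t6.png",load("t6")["pixels"])
E
```

```text
w22 11956 x-slope deg 9.99 -> lid angle 99.99, yslope -0.10 resid 0.5 z at hinge 274.9 x range -39.99928499389405 25.59185063691016
s5 260 x-slope deg 9.98 -> lid angle 99.98, yslope -0.08 resid 0.54 z at hinge 273.9 x range -39.99553207942861 23.943219356811582
upper shelf ctr [542.2 125. ] kiln xy -7.1 0.5 size [197.9, 60.1] long axis deg 84.4
z 91.9 tilt deg x,y [ 0.11 -0.  ]
in ((543.889404296875, 198.3009490966797), (117.4587173461914, 62.62373733520508), 13.85892105102539)
out ((535.8145141601562, 60.987972259521484), (118.42303466796875, 50.043296813964844), 7.4070892333984375)
tile ((542.4349365234375, 125.76759338378906), (73.44903564453125, 79.47919464111328), 83.22808837890625)
top0 []
t6 []
```

View pics/t6.png

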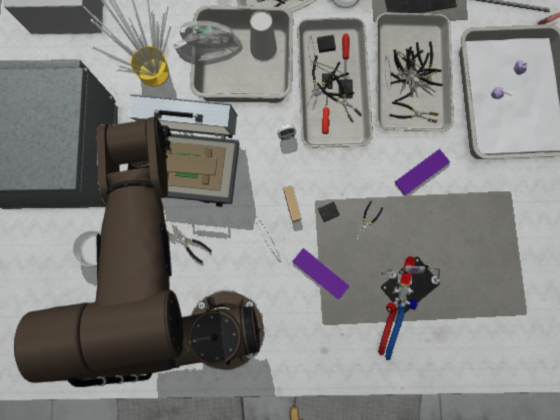

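Everything checks out: shelf centre (542.2,125.0) over tile (542.4,125.8), tilt 0.1°, lid 80.0°, and the arm is clear. I'll hand in.

```bash
python3 -c "
from cell import env
print(env.job_done())"
```

```text
the job is handed in; nothing more can be done
None
```

The job is done and handed in at about 37 s of the 72 s allowed; no verdict was reported.

I gripped the lid's handle from above and followed its arc to 80°. The 20 mm bar then went on the right of the tile, and last the upper shelf was set across the two bars.

**Last checks:**
- **Lid:** 80.0° in both the wrist and scene views.
- **Bars:** parallel within 0.2°. They lie about 68 mm (first bar) and 69 mm (placed bar) from the tile's middle, and both tops read z = 79.8.
- **Upper shelf:** centre (542.2, 125.0) over the tile at (542.4, 125.8). It is tilted 0.1° and its top is at z = 91.9, so it clears the glass by about 11 mm. The tile stayed put to within the 1–2 mm measuring scatter.
- **Bystanders:** the jars, timer and graphite look undisturbed in the last pictures, but I did not measure them again. The arm ended clear of everything.

**What failed or disagreed:**
- The first try at the handle closed on air, because the fingertips really sit about 28 mm above the reported TCP. I found this from two cameras and corrected for it.
- The lid stood 1.7° ajar at the start instead of shut.
- A tilted push on the handle was not possible because of the joint 4 and joint 6 limits.
- The top camera put the tile about 2–3 mm to the right of where the wrist camera did, so I used mainly the wrist readings.
- My last try at re-measuring the bars under the shelf gave no usable boxes, so the bar figures are from just before the shelf went on.

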